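# Rock a tube holder on the viewer's rib to the reading angle

### The arm

A 7-joint arm with a two-finger parallel gripper is mounted at the origin on the work surface. World frame = base frame: x ahead of the robot, y to its left, z up, the work surface at z = 0. Lengths are in m, angles in rad, forces in N, time in s.
With the tool pointing down it reaches from about 0.425 to 0.925 m from the base axis. Payload 6.8 kg.
Tool frame: the origin (TCP) lies at the very end of the fingers, on their centre line; the grasp point (between the pads) lies 19 mm behind it; y points along the fingers, x is the direction in which the jaws open and shut, and the axes are right-handed (so a half turn about y gives the same grasp; the last joint's range is limited). The gripper opens to 85 mm and grips with 20 to 120 N. Pads are 22 mm wide; open, the fingers measure 114 mm over their backs; the gripper's body (76 mm by 85 mm) begins 54 mm behind the grasp point. The pads swing forward as they close: fully open they stand 13 mm farther back than shut.
Start: joints at [-1.338, 0.477, 0.022, 1.555, -0.011, 1.109, -0.083], TCP at [0.226, 0.636, 0.231] pointing down, gripper open.
Joint ranges: [-2.96, 2.96], [-0.34, 2.1], [-1.41, 1.46], [0.24, 2.44], [-1.37, 4.51], [0.17, 1.92], [-2.96, 2.96]. Speed limits (rad/s): [2.39, 2.39, 3.14, 3.14, 3.14, 3.14, 3.14].

### API

Orientations are given as a rotation vector (axis times angle).
In Python, from bench import r, imaging gives the robot as it stands.
- The arm moves only by the shell command python3 -m jog 'ROWS' [FORCE]. ROWS is text: rows parted by semicolons, each of 7 numbers parted by spaces: the turn, a rotation vector about the tool's x, y, z in degrees, then the shift along the tool's x, y, z in mm, then the opening, from 0 (shut) to 1 (fully open). A call has exactly 5 rows; each row shifts and turns the commanded pose from where the row before left it, along the tool's axes as they then stand; what a row does not reach is not made up. A row lasts 1/12 s, in which the tool goes at most 41.7 mm and 7.16 degrees, less where a joint would pass 70% of its speed; a pose out of reach is approached as far as the arm can. A call with a gripper value outside its range is refused whole. The fingers move at their own pace and stop on an object; FORCE is the grip in N (left out, the last holds). Time passes only in rows, so rows that do not move let the fingers close, or fill a call up. It gives the time, the measured TCP pose, the force and the opening at its end, in the units of the state.
- r.get_obs(): the state, without advancing time (a new reading comes with each control period).
- imaging.grab_frame(name): name is "scene" or "side" or "wrist"; returns a dict with "color" (420x560x3 uint8, red, green, blue), "z_map" (420x560 float32, m along the optical axis (not along the pixel's ray), 0 where there is no reading), "fx", "fy", "cx", "cy" (pixels), "world_to_cam" (4x4, takes a point from world to camera coordinates); the wrist camera has in their place "hand_eye" (4x4, takes a point from camera to tool coordinates, whose origin is the TCP and whose axes are the tool frame's). Camera axes: x right, y up, looking along -z (the intrinsics and any distortion apply to the point x, -y, -z); pixel columns grow to the right and rows downward; lengths in m; the calibration is good to about 2 mm. A picture is of the moment at which its call begins: read the wrist's pose just before it.
- r.hand_in(): hands the job in, once; it reports no verdict.
The state is a dict: "clock": time; "joints": joint angles; "qvel": joint speeds; "tau": joint torques, N m; "tcp_pos": TCP position; "orientation": TCP orientation; "contact_force": force on the tool from outside, world axes, zero at the start; "moment": the same for the moment, N m; "grip_width": finger opening in m.
Only numpy, scipy, OpenCV 4.12 (cv2) and the standard library are available. Lean on these libraries where they do the work, as an engineer would, in place of code of your own. Each camera call takes 0.05 s, during which the arm holds its last target.

### The job

Pick up the blue tube holder by its handle and set it level on the viewer so that the yellow line under its middle rests squarely across the high brass rib. Then rock it on the rib until its freely swinging pointer settles over the red mark, and finish while still holding it there, resting lightly on the rib. Do not touch the red mark or push the holder hard onto the rib, and leave the other things where they are.

Things in the scene. Friction and masses are not known exactly. Their poses are not given: they have to be found in the camera images.
- gauge: Blue tube holder with white dial, loose, 0.2 to 0.35 kg, upright at the start. Origin mid-sole; x = dial's facing (about world +x), y = long way, z = up. Base 50 (x) by 130 (y) by 12 mm high, yellow line at y = 0 on both long sides; dial plate 6 mm thick, 110 wide, z 12 to 94; handle on top. A 16 mm tube lies behind the dial (x -14, top z 32), orange cap towards -y.
- gauge_grip (a point): Centre of the blue handle block on top of the tube holder, 112 mm above the sole: 26 mm thick (x, the way to pinch it from above), 44 mm along y, 36 mm high; nothing within 40 mm beside it on its x sides. Axes as gauge.
- gauge_sole (a point): Middle of the holder's flat underside, between the two yellow lines (same point as the origin of gauge). Axes as gauge.
- pointer (a joint): Angle (rad) of the black pointer with steel bob, hanging before the dial from a pivot 84 mm above the sole, swinging freely about the holder's x axis (58 mm long, about 2 swings a second, settles in about 2 s). 0 = straight at the sole, positive = tip towards the holder's +y. It hangs plumb, so it reads how far the holder's +y end is lowered.
- pointer_tip (a point): Tip of the pointer, 58 mm from the pivot, 9 mm in front of the dial plate's middle plane.
- mark: Red mark on the dial, 9 mm wide, 16 mm long, stiff on the pointer's pivot. Origin at the pivot; its -z axis points to the mark, its x axis is the holder's. It stands 0.2 to 0.42 rad from the dial's middle towards the holder's +y and stays there unless pushed. To bring the pointer onto it, lower the holder's +y end (capped end up) by that angle.
- mark_mid (a point): Point in the middle of the red mark's width, 58 mm from the pivot, in the plane of the pointer: the pointer tip meets this point when exactly on the mark.
- viewer: Viewer, fixed: dark base 140 (x) by 170 (y) by 24 mm high with an uneven saddle. Origin under its centre. High brass rib in the middle: round bar of 8 mm radius, 40 mm long along x, top 75 mm above the table. Low black rib parallel to it, 48 mm towards +y, 30 mm lower; not touched by a holder lying on the high rib at under 0.5 rad.
- rib_top (a point): Middle of the top line of the high brass rib, 75 mm above the table. Axes as viewer: the rib runs along x; the holder is to lie with its long way along y, its dial the same way as the viewer's +x.
- dropper: Dropper bottle with a red bulb, 27 mm across, 88 mm tall, loose, to be left alone. Origin under its centre.
- dish: Shallow glass dish, 90 mm across, 15 mm high, loose, to be left alone. Origin under its centre.
- beaker: Glass beaker, 64 mm across, 85 mm tall, loose, to be left alone. Origin under its centre.
- jar: White jar with an orange cap, 60 mm across, 90 mm tall, loose, to be left alone. Origin under its centre.
- tray_bottle0: Dropper bottle (blue bulb) standing in the white tray at the back, 27 mm across, 88 mm tall, to be left alone.
- tray_bottle1: Dropper bottle (yellow bulb) standing in the white tray at the back, 27 mm across, 88 mm tall, to be left alone.
- tray_bottle2: Dropper bottle (black bulb) standing in the white tray at the back, 27 mm across, 88 mm tall, to be left alone.
- tray_bottle3: Dropper bottle (red bulb) standing in the white tray at the back, 27 mm across, 88 mm tall, to be left alone.

How it is judged:
By the outcome, as a careful person would: the job done as asked, in the order asked, and still so for the second after the job is handed in, while the arm keeps its last pose, push and grip.
It also fails if it takes over 54 s, if anything falls off the work surface, if the arm or the gripper's body presses on something with over 40 N, if the wrist force passes 120 N, or if a joint passes its speed limit or range.

## Working session

There is one attempt and no reset: what is moved stays moved. The work goes in short steps, Python scripts to look and compute and a shell command to move; the robot and the scene stay as the last step left them, time stands still between calls to the robot, and variables do not carry over. Pictures are saved under pics/ and viewed, and the job is handed in when it is done.

```bash
ls; mkdir -p pics
cat > h.py <<'E'
import numpy as np, cv2
from scipy.spatial.transform import Rotation as R
from bench import r, imaging
def snap(name,fn,crop=None,k=1):
    o=r.get_obs(); f=imaging.grab_frame(name); f['obs']=o
    save(f,fn,crop,k); return f
def save(f,fn,crop=None,k=1):
    im=f['color'][:,:,::-1]
    if crop: u0,v0,u1,v1=crop; im=im[v0:v1,u0:u1]
    if k!=1: im=cv2.resize(im,None,fx=k,fy=k,interpolation=cv2.INTER_CUBIC)
    cv2.imwrite('pics/'+fn,im)
def c2w(f):
    if 'world_to_cam' in f: return np.linalg.inv(f['world_to_cam'])
    T=np.eye(4);T[:3,:3]=R.from_rotvec(f['obs']['orientation']).as_matrix();T[:3,3]=f['obs']['tcp_pos']
    return T@f['hand_eye']
def px(f,u,v,z=None):
    """world point from depth"""
    d=f['z_map'][int(round(v)),int(round(u))] if z is None else z
    p=np.array([(u-f['cx'])/f['fx']*d,-(v-f['cy'])/f['fy']*d,-d,1]); return (c2w(f)@p)[:3]
def ray(f,u,v,axis,val):
    T=c2w(f);o=T[:3,3];d=px(f,u,v,1.0)-o
    return o+d*(val-o[axis])/d[axis]
def proj(f,p):
    q=np.linalg.inv(c2w(f))@np.append(p,1); return f['cx']+f['fx']*q[0]/-q[2], f['cy']-f['fy']*q[1]/-q[2]
E
python3 - <<'E'
from h import *
for n in('scene','side','wrist'):
    f=snap(n,n+'0.png'); print(n,[k for k in f],f['fx'],f['cx'],f['cy'],np.round(c2w(f),3).tolist())
    np.save(f'{n}0.npy',f,allow_pickle=True)
o=r.get_obs();print(o); print(R.from_rotvec(o['orientation']).as_matrix().round(3))
E
```

```text
pics
scene ['color', 'z_map', 'fx', 'fy', 'cx', 'cy', 'world_to_cam', 'obs'] 385.4324014809789 272.4016021054197 209.1551306281112 [[-0.605, -0.559, 0.567, 1.126], [0.797, -0.43, 0.425, 0.432], [0.006, 0.709, 0.705, 0.777], [0.0, 0.0, 0.0, 1.0]]
side ['color', 'z_map', 'fx', 'fy', 'cx', 'cy', 'world_to_cam', 'obs'] 510.63647165300785 281.5556198419912 217.07884355686133 [[-0.721, 0.376, -0.582, -0.223], [-0.693, -0.39, 0.607, 0.81], [0.001, 0.841, 0.541, 0.826], [0.0, 0.0, 0.0, 1.0]]
wrist ['color', 'z_map', 'fx', 'fy', 'cx', 'cy', 'hand_eye', 'obs'] 290.29543374105344 278.85570333388443 208.61197928582746 [[0.334, -0.9, -0.281, 0.154], [0.943, 0.318, 0.101, 0.662], [-0.001, -0.298, 0.954, 0.373], [0.0, 0.0, 0.0, 1.0]]
{'clock': 0.15, 'joints': array([-1.33810583,  0.47761952,  0.02234116,  1.55616622, -0.01148309,
        1.10928725, -0.08309494]), 'qvel': array([-4.46162759e-04, -7.56870552e-04,  9.44947818e-05, -5.52833540e-03,
       -8.15515147e-04, -6.37421412e-04,  2.00500170e-03]), 'tau': array([ 2.14303764e-03, -5.96921933e+01,  1.60980720e+00, -2.81493348e+01,
        1.27047580e-02,  6.46390850e-03, -3.48956473e-05]), 'tcp_pos': array([0.22546894, 0.63577878, 0.23056726]), 'orientation': array([-1.35224157, -0.95388327,  0.95560363]), 'contact_force': array([ 0.30452103, -0.0435661 , -0.10795485]), 'moment': array([ 0.02047088, -0.00689012, -0.02933454]), 'grip_width': 0.08525088810516929}
[[ 0.334 -0.    -0.943]
 [ 0.943 -0.001  0.334]
 [-0.001 -1.    -0.   ]]
```

View pics/scene0.png

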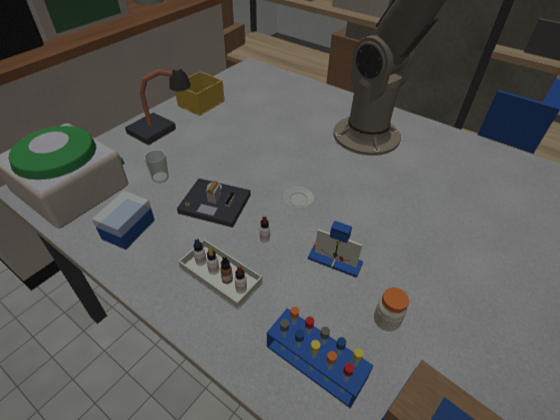

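View pics/side0.png

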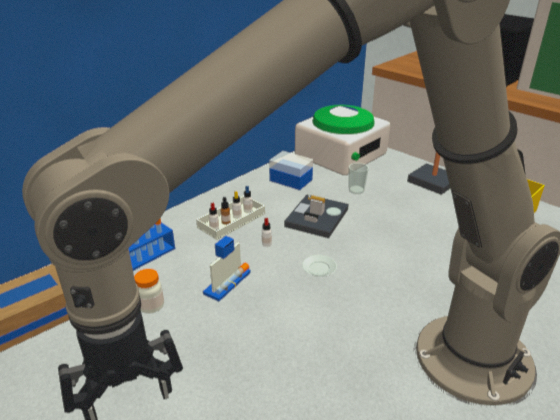

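View pics/wrist0.png

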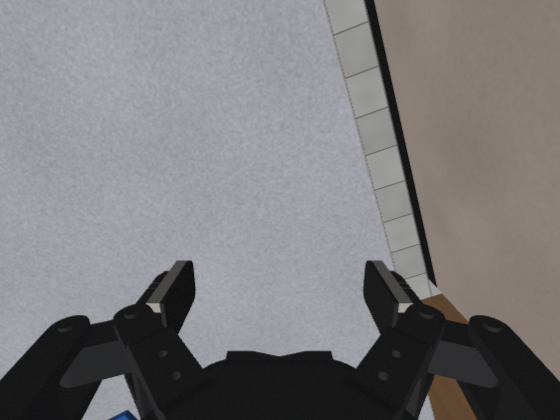

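Run:
```python
from h import *
f=np.load('scene0.npy',allow_pickle=True).item()
save(f,'s_g.png',(300,210,380,285),8); save(f,'s_v.png',(170,165,260,230),8)
for n,u,v in [('handle',341,232),('plate',325,243),('baseR',361,271),('baseL',311,255),('jar',395,297),('dish',299,197),('dropbulb',264,221),('beaker',157,158),('rib',213,187),('vb',205,210)]:
    print(n,px(f,u,v).round(3))
g=np.load('side0.npy',allow_pickle=True).item()
save(g,'d_g.png',(195,230,260,305),8); save(g,'d_v.png',(280,185,355,240),8)
for n,u,v in [('handle',225,245),('rib',317,199)]: print(n,px(g,u,v).round(3))
```

```text
handle [0.566 0.207 0.126]
plate [0.562 0.171 0.057]
baseR [ 0.54   0.268 -0.   ]
baseL [0.582 0.147 0.012]
jar [0.623 0.373 0.088]
dish [ 0.416 -0.003  0.003]
dropbulb [0.605 0.015 0.07 ]
beaker [ 0.583 -0.418  0.053]
rib [ 0.59  -0.175  0.071]
vb [ 0.637 -0.166  0.025]
handle [0.538 0.206 0.129]
rib [ 0.583 -0.178  0.071]
```

View pics/s_g.png

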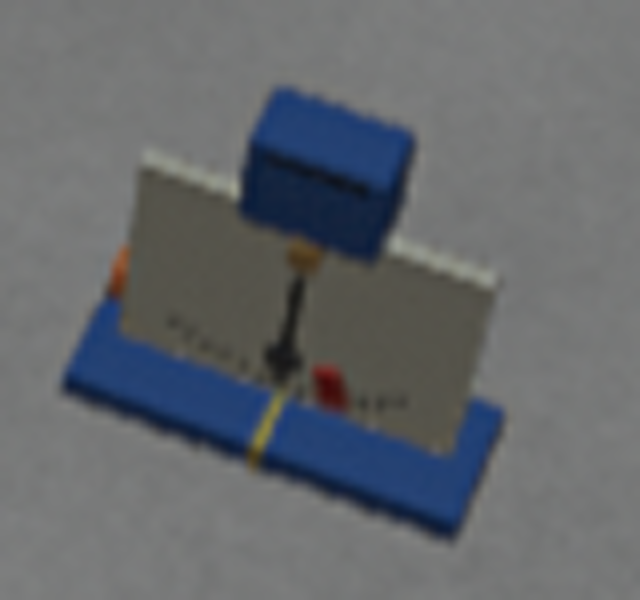

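View pics/s_v.png

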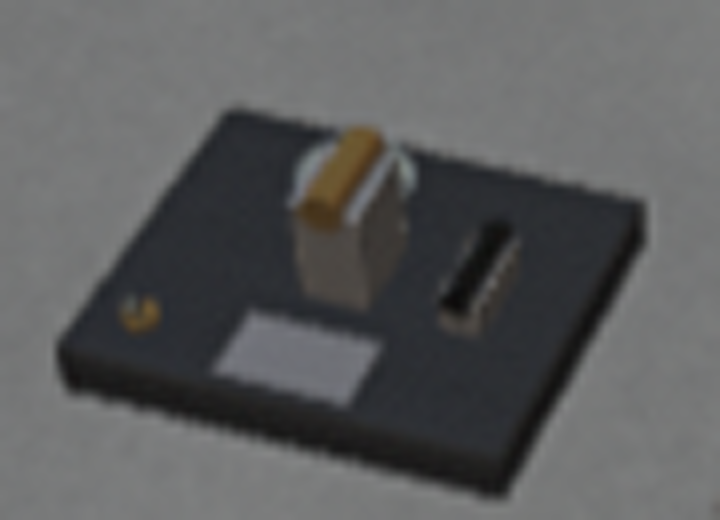

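View pics/d_g.png

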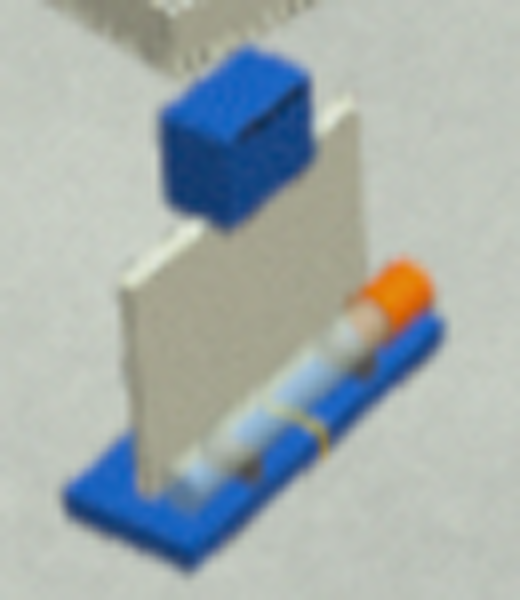

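View pics/d_v.png

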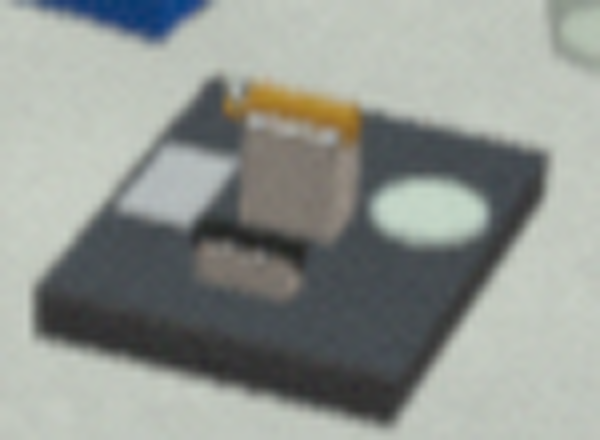

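Run:
```python
from h import *
from scipy.optimize import least_squares
S=np.load('scene0.npy',allow_pickle=True).item();D=np.load('side0.npy',allow_pickle=True).item()
def P(c,off): return np.array([(c[0]+.5)/8-.5+off[0],(c[1]+.5)/8-.5+off[1]])
G=[(S,(300,210),[((65,373),(25,-65,12)),((455,520),(25,65,12)),((503,410),(-25,65,12)),((275,90),(-13,-22,130)),((412,132),(-13,22,130)),((385,190),(13,22,130)),((255,150),(13,-22,130))]),
(D,(195,230),[((245,48),(13,-22,130)),((310,80),(-13,-22,130)),((228,140),(-13,22,130)),((162,110),(13,22,130)),((190,550),(-25,65,12)),((65,497),(25,65,12)),((443,325),(-25,-65,12))])]
V=[(S,(170,165),[((235,110),(-70,-85,24)),((645,205),(-70,85,24)),((505,488),(70,85,24)),((60,350),(70,-85,24))]),
(D,(280,185),[((38,295),(70,85,24)),((215,78),(70,-85,24)),((548,153),(-70,-85,24)),((395,382),(-70,85,24))])]
def fit(M,x0,cams):
    def res(q):
        o=[]
        for i in cams:
            f,off,l=M[i]
            for c,p in l:
                w=R.from_euler('z',q[2]).apply(np.array(p)/1000)+[q[0],q[1],0]
                o+=list(proj(f,w)-P(c,off))
        return o
    s=least_squares(res,x0); return s.x,np.array(res(s.x)).reshape(-1,2).round(1)
for M,x0 in((G,(.56,.2,0)),(V,(.58,-.18,0))):
    for cams in([0,1],[0],[1]):
        x,e=fit(M,x0,cams); print(x.round(4),'deg',np.degrees(x[2]).round(2)); 
        if len(cams)==2: print(e.tolist())
```

```text
[0.5529 0.1989 0.2037] deg 11.67
[[-0.7, -0.4], [0.7, -0.1], [0.5, -1.3], [-0.2, -1.9], [1.0, -1.1], [0.9, -0.7], [-1.4, -2.0], [-0.6, -0.9], [0.1, -1.5], [-1.1, 0.2], [-1.7, 0.5], [-0.4, 0.1], [-1.3, -0.7], [-0.3, -1.0]]
[0.5558 0.2003 0.2004] deg 11.48
[0.5503 0.1988 0.2042] deg 11.7
[ 0.5856 -0.1788  0.3272] deg 18.74
[[-0.4, -1.4], [1.1, -1.2], [0.1, -3.4], [-1.0, -0.6], [-2.2, -0.5], [-1.2, -0.4], [-0.2, 0.2], [-1.0, 0.4]]
[ 0.5904 -0.1741  0.3168] deg 18.15
[ 0.5831 -0.181   0.3369] deg 19.3
```

```bash
cat >> h.py <<'E'
def rows(tp,tR,n):
    """rows to go from current pose to target, n rows, equal; prints tool-frame per-row approx"""
    o=r.get_obs();R0=R.from_rotvec(o['orientation']);d=R0.inv()*tR
    print('now',o['tcp_pos'].round(4),'tool-shift mm',(R0.inv().apply(tp-o['tcp_pos'])*1e3).round(1),'rotvec deg',np.degrees(d.as_rotvec()).round(2),'dist',np.linalg.norm(tp-o['tcp_pos']).round(3))
def down(yaw): # tool x at yaw (deg), y down
    a=np.radians(yaw);x=np.array([np.cos(a),np.sin(a),0]);y=np.array([0,0,-1.]);return R.from_matrix(np.c_[x,y,np.cross(x,y)])
E
python3 - <<'E'
from h import *
f=np.load('wrist0.npy',allow_pickle=True).item(); he=f['hand_eye']; print(he.round(3).tolist())
for yaw,t in((-50,30),(-40,30),(-30,30)):
    Rt=down(yaw)*R.from_rotvec([-np.radians(t),0,0])
    v=Rt.apply(-he[:3,2]); cp=Rt.apply(he[:3,3])
    tcp=np.array([.553,.199,.07])-0.26*v-cp
    print(yaw,v.round(2),tcp.round(3),'cam',(tcp+cp).round(3),'fingerdir',Rt.apply([0,1,0]).round(2)); rows(tcp,Rt,1)
E
```

```text
[[1.0, -0.0, -0.0, 0.001], [-0.0, 0.298, -0.955, -0.143], [0.0, 0.955, 0.298, 0.076], [0.0, 0.0, 0.0, 1.0]]
-50 [-0.56 -0.47 -0.68] [0.594 0.234 0.161] cam [0.699 0.322 0.246] fingerdir [-0.38 -0.32 -0.87]
now [0.2255 0.6358 0.2306] tool-shift mm [-255.5   70.3 -481.3] rotvec deg [-17.88 117.24  31.37] dist 0.549
-40 [-0.47 -0.56 -0.68] [0.587 0.241 0.161] cam [0.676 0.346 0.246] fingerdir [-0.32 -0.38 -0.87]
now [0.2255 0.6358 0.2306] tool-shift mm [-251.6   70.3 -472.8] rotvec deg [-19.93 107.59  28.78] dist 0.54
-30 [-0.37 -0.64 -0.68] [0.579 0.246 0.161] cam [0.649 0.365 0.246] fingerdir [-0.25 -0.43 -0.87]
now [0.2255 0.6358 0.2306] tool-shift mm [-249.2   70.3 -463.8] rotvec deg [-21.76  97.92  26.18] dist 0.531
```

```bash
R="0 0 0 -17 0 -32 1"; python3 -m jog '0 0 0 -17 0 -32 1;0 0 0 -17 0 -32 1;0 0 0 -17 0 -32 1;0 0 0 -17 0 -32 1;0 0 0 -17 0 -32 1'
python3 -m jog '0 0 0 -17 0 -32 1;0 0 0 -17 0 -32 1;0 0 0 -17 0 -32 1;0 0 0 -17 0 -32 1;0 0 0 -17 0 -32 1'
python3 -m jog '0 0 0 -17 0 -32 1;0 0 0 -17 0 -32 1;0 0 0 -17 0 -32 1;0 0 0 -17 0 -32 1;0 0 0 -17 0 -32 1'
python3 -m jog '0 7 0 0 0 0 1;0 7 0 0 0 0 1;0 7 0 0 0 0 1;0 7 0 0 0 0 1;0 7 0 0 0 0 1'
python3 -m jog '0 7 0 0 0 0 1;0 7 0 0 0 0 1;0 7 0 0 0 0 1;0 7 0 0 0 0 1;0 7 0 0 0 0 1'
python3 -m jog '0 7 0 0 0 0 1;0 7 0 0 0 0 1;0 7 0 0 0 0 1;0 7 0 0 0 0 1;0 7 0 0 0 0 1'
```

```text
clock: 0.57
tcp_pos: [0.3488, 0.501, 0.2311]
orientation: [-1.352, -0.954, 0.955]
contact_force: [0.4, -0.0, -0.4]
grip_width: 0.0852
clock: 0.98
tcp_pos: [0.4712, 0.3674, 0.2312]
orientation: [-1.351, -0.954, 0.955]
contact_force: [0.1, 1.0, 0.3]
grip_width: 0.0851
clock: 1.4
tcp_pos: [0.5935, 0.2339, 0.2311]
orientation: [-1.351, -0.954, 0.955]
contact_force: [0.6, 1.1, -0.1]
grip_width: 0.0857
clock: 1.82
tcp_pos: [0.5926, 0.2353, 0.2309]
orientation: [-1.517, -0.479, 0.481]
contact_force: [-0.6, 0.1, 0.7]
grip_width: 0.0853
clock: 2.23
tcp_pos: [0.5925, 0.2354, 0.231]
orientation: [-1.571, -0.001, 0.002]
contact_force: [-0.2, -0.1, -0.4]
grip_width: 0.0852
clock: 2.65
tcp_pos: [0.5925, 0.2354, 0.231]
orientation: [-1.518, 0.477, -0.476]
contact_force: [-0.2, 0.7, -0.7]
grip_width: 0.0859
```

```bash
python3 -m jog '-6 0 0 0 8 0 1;-6 0 0 0 8 0 1;-6 0 0 0 8 0 1;-6 0 0 0 0 0 1;-6 0 0 0 0 0 1'
python3 -m jog '0 0 0 0 0 5 1;0 0 0 0 0 5 1;0 0 0 0 0 0 1;0 0 0 0 0 0 1;0 0 0 0 0 0 1'
python3 - <<'E'
from h import *
f=snap('wrist','w1.png'); np.save('w1.npy',f,allow_pickle=True)
E
```

```text
clock: 3.07
tcp_pos: [0.5911, 0.2339, 0.2073]
orientation: [-2.025, 0.629, -0.361]
contact_force: [1.1, -0.5, -0.1]
grip_width: 0.0856
clock: 3.48
tcp_pos: [0.5965, 0.2393, 0.2039]
orientation: [-2.017, 0.629, -0.365]
contact_force: [0.1, 1.0, 0.4]
grip_width: 0.0853
```

View pics/w1.png

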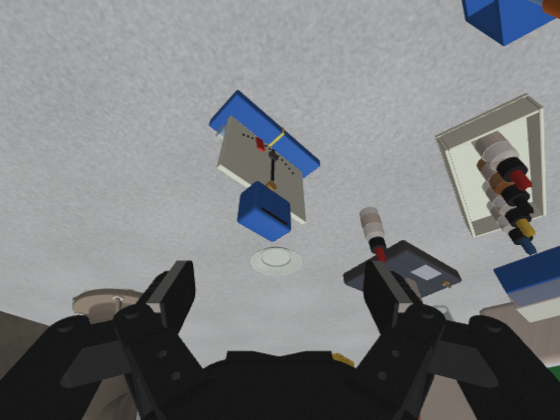

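Run:
```python
from h import *
f=np.load('w1.npy',allow_pickle=True).item()
save(f,'w1c.png',(205,85,325,245),5)
im=cv2.imread('pics/w1c.png'); cv2.imwrite('pics/w1c.png',im[:600])
save(f,'w1m.png',(225,115,315,195),8)
```

```text
(no output)
```

View pics/w1c.png

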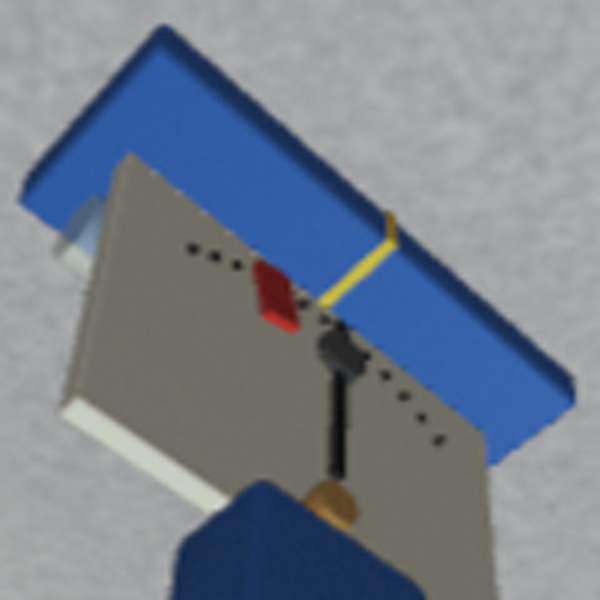

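View pics/w1m.png

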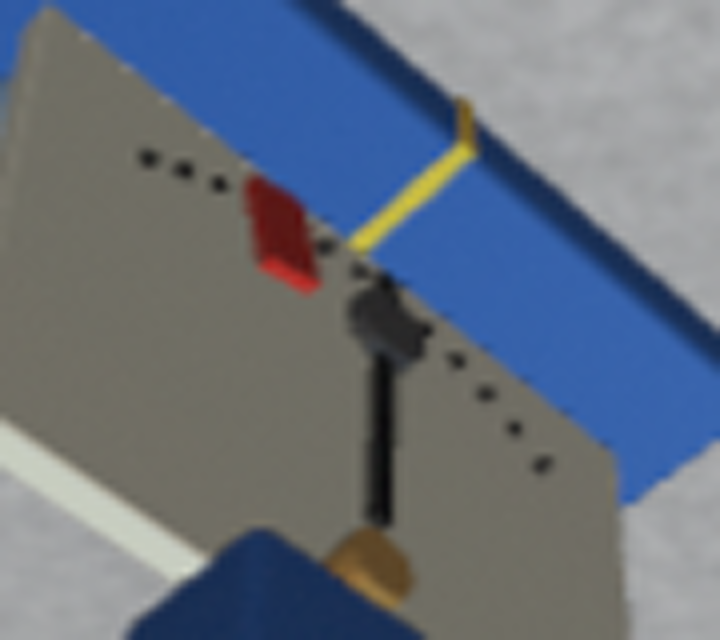

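```bash
cat > fit1.py <<'E'
from h import *
from scipy.optimize import least_squares
f=np.load('w1.npy',allow_pickle=True).item()
P=lambda c,k,off: (np.array(c)+.5)/k-.5+off
L=[((163,25),(25,65,0)),((161,47),(25,65,12)),((573,380),(25,-65,0)),((574,403),(25,-65,12)),((388,213),(25,0,0)),((396,243),(25,0,12)),((20,203),(-25,65,12)),((130,155),(3,55,12)),((487,435),(3,-55,12)),((66,405),(3,55,94))]
def W(q,p): return R.from_euler('z',q[2]).apply(np.array(p)/1000)+[q[0],q[1],q[3]]
def res(q): return np.array([proj(f,W(q,p))-P(c,5,(205,85)) for c,p in L]).ravel()
s=least_squares(res,(.553,.2,.2,0)); q=s.x; print(q.round(4),np.degrees(q[2]).round(2)); print(res(q).reshape(-1,2).round(1).tolist())
M=[((250,180),1),((290,205),2),((310,281),3),((262,258),4)]
# corners: local (along +y width w, radial): 1 = +w outer, 2=-w outer,3=-w inner,4=+w inner
def mk(m):
    a,x,rc=m;o=[]
    for c,i in M:
        w=4.5 if i in(1,4) else -4.5; rr=rc+(8 if i<3 else -8)
        p=(x,rr*np.sin(a)+w*np.cos(a),84-rr*np.cos(a)+w*np.sin(a))
        o.append(proj(f,W(q,p))-P(c,8,(225,115)))
    return np.array(o).ravel()
for x in(4,5,6,7,9):
    s2=least_squares(lambda m:mk((m[0],x,m[1])),(.3,58)); print(x,s2.x.round(3),np.abs(s2.fun).max().round(2),s2.cost.round(2))
s2=least_squares(mk,(.3,6,58)); print(s2.x.round(3),s2.cost)
E
python3 fit1.py
```

```text
[ 0.5514  0.1977  0.1967 -0.0013] 11.27
[[-0.1, -0.8], [-0.9, 0.2], [0.3, -0.7], [1.0, 0.8], [0.2, 0.7], [-1.3, 0.6], [-1.2, 1.1], [-0.1, -0.4], [-0.4, -0.0], [2.0, -1.2]]
4 [ 0.243 62.387] 0.65 0.68
5 [ 0.261 60.855] 0.69 0.83
6 [ 0.281 59.351] 0.73 1.08
7 [ 0.301 57.876] 0.79 1.44
9 [ 0.345 55.022] 0.98 2.55
[ 0.22   2.726 64.375] 0.6212258280586188
```

Run:
```python
from h import *
f=np.load('w1.npy',allow_pickle=True).item(); he=f['hand_eye']
Rt=down(-75)*R.from_rotvec([-np.radians(40),0,0])
v=Rt.apply(-he[:3,2]); cp=Rt.apply(he[:3,3])
tcp=np.array([.551,.198,.055])-0.23*v-cp
print(v.round(2),tcp.round(3),'cam',(tcp+cp).round(3)); rows(tcp,Rt,1); print(r.get_obs()['joints'].round(2))
d=(R.from_rotvec(r.get_obs()['orientation']).inv()*Rt)
print('fingertips',[(tcp+Rt.apply([s,0,0])).round(3) for s in(-.057,.057)])
```

```text
[-0.81 -0.22 -0.54] [0.593 0.209 0.119] cam [0.738 0.248 0.179]
now [0.5965 0.2394 0.2039] tool-shift mm [14.2 87.4 18.7] rotvec deg [-9.73 33.12 23.17] dist 0.091
[-0.92  0.8   0.62  1.34 -0.14  1.56 -0.93]
fingertips [array([0.578, 0.264, 0.119]), array([0.607, 0.154, 0.119])]
```

```bash
python3 - <<'E'
from h import *
he=np.load('w1.npy',allow_pickle=True).item()['hand_eye']
Rt=down(-75)*R.from_rotvec([-np.radians(40),0,0])
v=Rt.apply(-he[:3,2]); cp=Rt.apply(he[:3,3])
tcp=np.array([.551,.198,.055])-0.28*v-cp; print(tcp); rows(tcp,Rt,1)
E
python3 -m jog '-1.4 4.8 3.35 0 0 8 1;-1.4 4.8 3.35 0 0 8 1;-1.4 4.8 3.35 0 0 8 1;-1.4 4.8 3.35 0 0 8 1;-1.4 4.8 3.35 0 0 8 1'
python3 -m jog '-1.4 4.8 3.35 0 0 0 1;-1.4 4.8 3.35 0 0 0 1;0 0 0 0 0 0 1;0 0 0 0 0 0 1;0 0 0 0 0 0 1'
python3 - <<'E'
from h import *
he=np.load('w1.npy',allow_pickle=True).item()['hand_eye']
Rt=down(-75)*R.from_rotvec([-np.radians(40),0,0])
v=Rt.apply(-he[:3,2]); cp=Rt.apply(he[:3,3])
tcp=np.array([.551,.198,.055])-0.28*v-cp; rows(tcp,Rt,1)
E
```

```text
[0.63332789 0.21979688 0.14579871]
now [0.5965 0.2394 0.2039] tool-shift mm [41.4 48.1 33.1] rotvec deg [-9.73 33.12 23.17] dist 0.072
clock: 3.95
tcp_pos: [0.6203, 0.2642, 0.1817]
orientation: [-1.937, 1.219, -0.59]
contact_force: [0.4, 1.3, 0.4]
grip_width: 0.0851
clock: 4.37
tcp_pos: [0.6204, 0.2634, 0.1821]
orientation: [-1.873, 1.445, -0.674]
contact_force: [-0.2, 0.7, -0.4]
grip_width: 0.0856
now [0.6204 0.2634 0.1821] tool-shift mm [45.4 26.9 24.4] rotvec deg [ 0.02 -0.26 -0.16] dist 0.058
```

```bash
python3 -m jog '0 0 0 15 0 8 1;0 0 0 15 9 8 1;0 0 0 15 9 8 1;0 0 0 0 9 0 1;0 0 0 0 0 0 1'
python3 - <<'E'
from h import *
f=snap('wrist','w2.png'); np.save('w2.npy',f,allow_pickle=True)
E
```

```text
clock: 4.78
tcp_pos: [0.631, 0.2177, 0.1423]
orientation: [-1.879, 1.452, -0.676]
contact_force: [-0.1, 0.8, -0.2]
grip_width: 0.0852
```

View pics/w2.png

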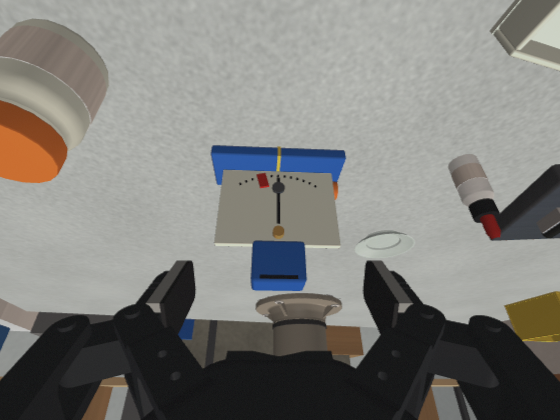

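Run:
```python
from h import *
f=np.load('w2.npy',allow_pickle=True).item()
save(f,'w2c.png',(205,140,355,250),5); save(f,'w2m.png',(230,165,330,240),8)
```

```text
(no output)
```

View pics/w2c.png

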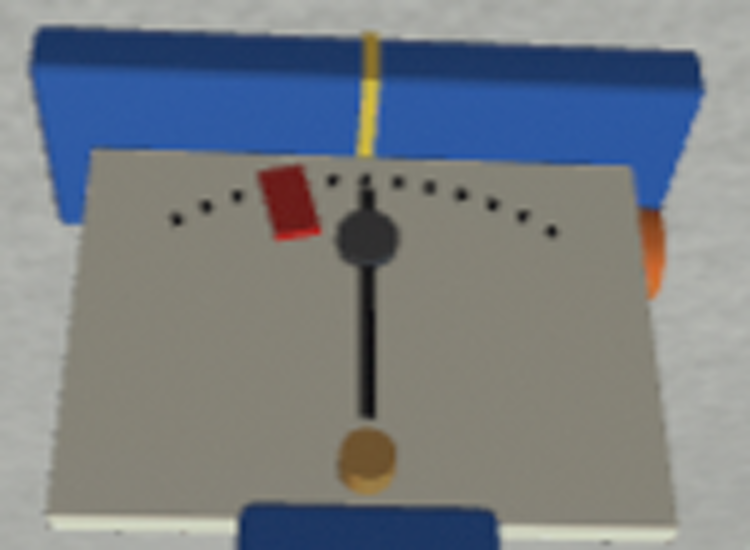

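View pics/w2m.png

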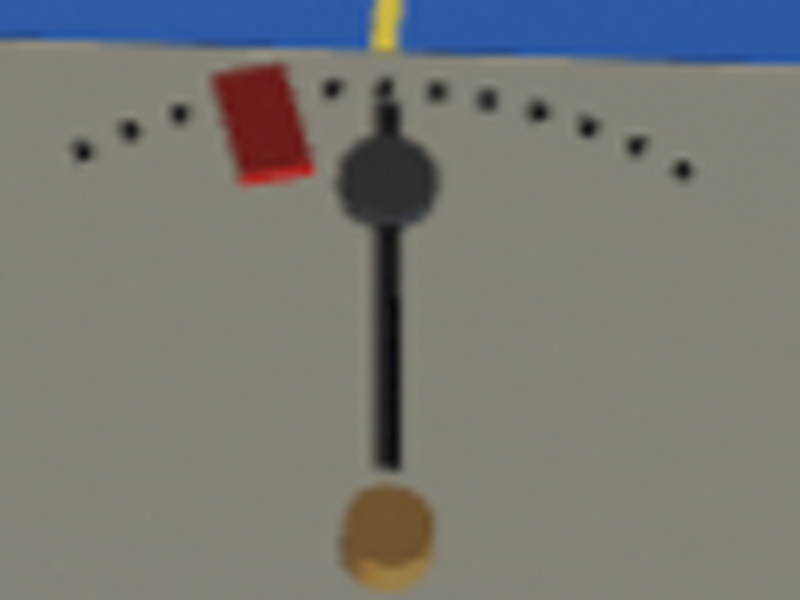

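```bash
sed -e "s/w1.npy/w2.npy/" -e "s/^L=.*/L=[((40,28),(25,65,0)),((32,66),(25,65,12)),((698,52),(25,-65,0)),((703,90),(25,-65,12)),((371,35),(25,0,0)),((372,80),(25,0,12)),((91,150),(3,55,12)),((632,166),(3,-55,12)),((47,514),(3,55,94)),((677,527),(3,-55,94))]/" -e "s/(205,85)/(205,140)/" -e "s/(225,115)/(230,165)/" -e "s/^M=.*/M=[((212,75),1),((287,65),2),((311,165),3),((238,178),4)]/" fit1.py > fit2.py
cat >> fit2.py <<'E'
# direct: pivot & pointer vs mark, plane x=9
piv=W(q,(9,0,84));tip=W(q,(9,0,26)); print('piv,tip in w2m',[(np.array(proj(f,p))-(230,165)+.5)*8-.5 for p in(piv,tip)])
E
python3 fit2.py
```

```text
[ 0.55    0.1981  0.1954 -0.0018] 11.2
[[-0.6, -0.8], [-0.5, 0.8], [-0.1, -0.6], [0.4, 0.8], [0.0, 0.3], [-0.1, 0.5], [0.7, -0.6], [-0.3, -0.2], [0.3, -0.1], [0.0, -0.1]]
4 [ 0.253 61.219] 0.55 0.29
5 [ 0.256 60.465] 0.57 0.31
6 [ 0.259 59.712] 0.58 0.33
7 [ 0.263 58.96 ] 0.59 0.37
9 [ 0.269 57.457] 0.62 0.46
[ 0.25   2.803 62.122] 0.2879110884773199
piv,tip in w2m [array([389.34328103, 525.4809759 ]), array([387.57014539, 106.91506767])]
```

```bash
python3 -m jog '6.7 0 0 0 -20 0 1;6.7 0 0 0 -20 0 1;6.7 0 0 0 -15 0 1;6.7 0 0 0 0 0 1;6.7 0 0 0 0 0 1'
python3 -m jog '6.5 0 0 0 0 0 1;0 -7 0 0 0 0 1;0 -7 0 0 0 0 1;0 -7 0 0 0 0 1;0 -7 0 0 0 0 1'
python3 -m jog '0 -7 0 0 0 0 1;0 -7 0 0 0 0 1;0 -7 0 0 0 0 1;0 -7 0 0 0 0 1;0 -7 0 0 0 0 1'
python3 -m jog '0 -7 0 0 0 0 1;0 -7 0 0 0 0 1;0 -7 0 0 0 0 1;0 0 0 0 0 0 1;0 0 0 0 0 0 1'
python3 - <<'E'
from h import *
rows(np.array([.55,.198,.16]),down(11.2),1)
E
```

```text
clock: 5.25
tcp_pos: [0.6639, 0.2287, 0.193]
orientation: [-1.407, 1.084, -0.978]
contact_force: [0.2, 0.2, -1.0]
grip_width: 0.0851
clock: 5.67
tcp_pos: [0.6618, 0.2287, 0.1911]
orientation: [-1.477, 0.642, -0.641]
contact_force: [0.7, 0.5, 0.2]
grip_width: 0.0851
clock: 6.08
tcp_pos: [0.6621, 0.2284, 0.1907]
orientation: [-1.568, 0.166, -0.164]
contact_force: [0.5, 0.8, -0.5]
grip_width: 0.0858
clock: 6.5
tcp_pos: [0.6621, 0.2282, 0.1906]
orientation: [-1.57, -0.113, 0.117]
contact_force: [-0.9, 0.2, -0.3]
grip_width: 0.0855
now [0.6621 0.2282 0.1906] tool-shift mm [-115.2   30.9  -13.5] rotvec deg [ 0.14 -2.82 -0.15] dist 0.12
```

```bash
python3 -m jog '0 -0.7 0 -29 0 -2 1;0 -0.7 0 -29 0 -2 1;0 -0.7 0 -29 0 -2 1;0 -0.7 0 -29 0 -2 1;0 0 0 0 8 0 1'
python3 -m jog '0 0 0 0 0 0 1;0 0 0 0 0 0 1;0 0 0 0 0 0 1;0 0 0 0 0 0 1;0 0 0 0 0 0 1'
python3 - <<'E'
from h import *
rows(np.array([.55,.198,.16]),down(11.2),1)
f=snap('wrist','w3.png'); np.save('w3.npy',f,allow_pickle=True)
E
```

```text
clock: 6.92
tcp_pos: [0.5448, 0.1999, 0.1835]
orientation: [-1.568, -0.15, 0.157]
contact_force: [-0.8, -0.1, -0.9]
grip_width: 0.0858
clock: 7.33
tcp_pos: [0.5498, 0.2011, 0.1826]
orientation: [-1.568, -0.153, 0.157]
contact_force: [0.4, -0.4, 0.8]
grip_width: 0.0855
now [0.5498 0.2011 0.1826] tool-shift mm [-0.3 22.6 -3. ] rotvec deg [ 0.15  0.11 -0.15] dist 0.023
```

View pics/w3.png

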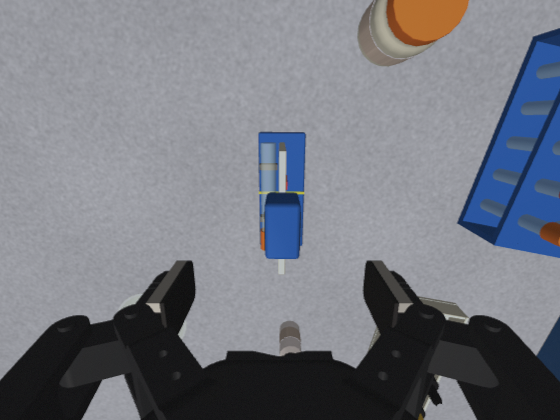

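Run:
```python
from h import *
f=np.load('w3.npy',allow_pickle=True).item()
q=(.55,.1981,.1954)
im=f['color'][:,:,::-1].copy(); im=cv2.resize(im[110:290,220:350],None,fx=4,fy=4,interpolation=cv2.INTER_CUBIC)
for z,xs,ys in((130,13,22),(12,25,65),(94,3,55)):
    pts=[]
    for a,b in((1,1),(1,-1),(-1,-1),(-1,1)):
        w=R.from_euler('z',q[2]).apply(np.array([a*xs,b*ys,z])/1e3)+[q[0],q[1],0]
        u,v=proj(f,w); pts.append([(u-220+.5)*4,(v-110+.5)*4])
    cv2.polylines(im,[np.int32(pts)],True,(0,255,0),1)
cv2.imwrite('pics/w3o.png',im[:600])
```

```text
(no output)
```

View pics/w3o.png

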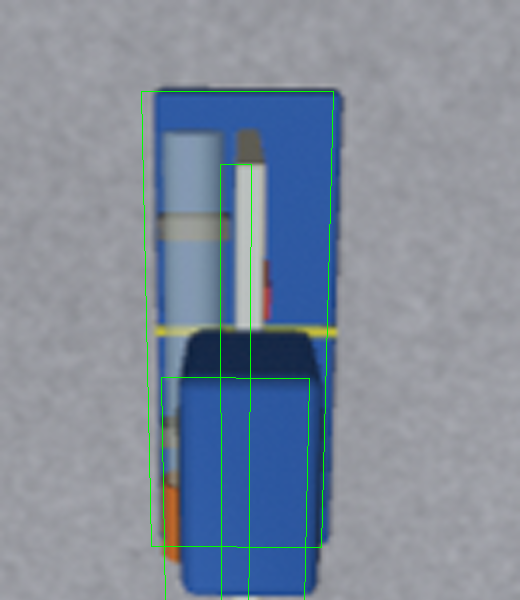

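```bash
python3 -m jog '0 0 0 1 18 -1.5 1;0 0 0 1 18 -1.5 1;0 0 0 0 18 0 1;0 0 0 0 18 0 1;0 0 0 0 15 0 1'
python3 -m jog '0 0 0 0 0 0 1;0 0 0 0 0 0 1;0 0 0 0 0 0 1;0 0 0 0 0 0 0.6;0 0 0 0 0 0 0.5' 30
python3 - <<'E'
from h import *
rows(np.array([.5526,.1986,.095]),down(11.2),1)
f=snap('wrist','w4.png')
E
```

```text
clock: 7.8
tcp_pos: [0.5513, 0.198, 0.0943]
orientation: [-1.568, -0.153, 0.158]
contact_force: [-0.2, -0.0, -0.1]
grip_width: 0.0855
clock: 8.22
tcp_pos: [0.552, 0.1984, 0.0967]
orientation: [-1.567, -0.155, 0.156]
contact_force: [-0.3, 0.5, 0.5]
grip_width: 0.0638
now [0.552  0.1984 0.0967] tool-shift mm [0.6 1.7 0.1] rotvec deg [ 0.12  0.15 -0.07] dist 0.002
```

View pics/w4.png

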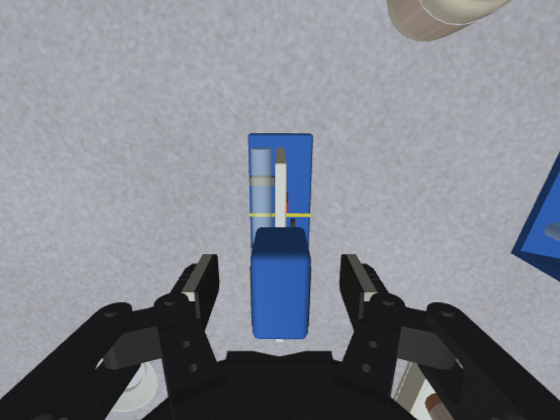

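```bash
python3 -m jog '0 0 0 0 0 0 0.4;0 0 0 0 0 0 0.3;0 0 0 0 0 0 0.2;0 0 0 0 0 0 0.15;0 0 0 0 0 0 0.1' 50
python3 -m jog '0 0 0 0 0 0 0.1;0 0 0 0 0 0 0.1;0 0 0 0 0 0 0.1;0 0 0 0 0 0 0.1;0 0 0 0 0 0 0.1'
python3 -c "
from h import *
f=snap('scene','s2.png');save(f,'s2c.png',(270,180,400,290),6);o=r.get_obs();print(o['contact_force'],o['moment'],o['grip_width'],o['tcp_pos'])"
```

```text
clock: 8.68
tcp_pos: [0.5518, 0.1982, 0.0959]
orientation: [-1.568, -0.154, 0.157]
contact_force: [1.4, -0.6, 2.4]
grip_width: 0.0254
clock: 9.1
tcp_pos: [0.5518, 0.1983, 0.0959]
orientation: [-1.568, -0.154, 0.157]
contact_force: [2.7, 1.0, 4.8]
grip_width: 0.0255
[2.08525541 0.71335608 5.67797284] [ 0.15400049 -0.48326162  0.02471801] 0.025733410709480323 [0.55179765 0.19824741 0.09594706]
```

View pics/s2c.png

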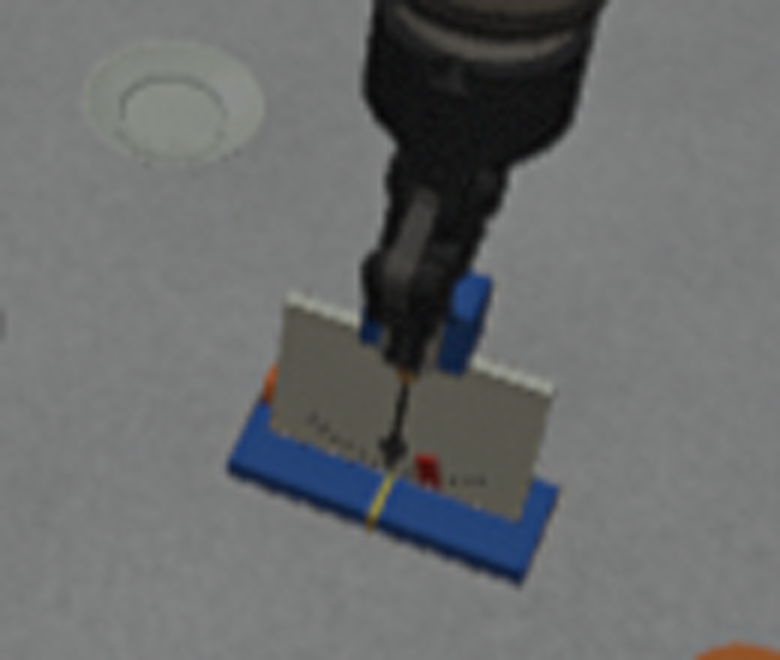

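```bash
python3 -m jog '0 0 0 0 -5 0 0.1;0 0 0 0 -15 0 0.1;0 0 0 0 -25 0 0.1;0 0 0 0 -25 0 0.1;0 0 0 0 -25 0 0.1'
python3 -m jog '0 0 0 0 -25 0 0.1;0 0 0 0 -15 0 0.1;0 0 0 0 -5 0 0.1;0 0 0 0 0 0 0.1;0 0 0 0 0 0 0.1'
python3 -c "
from h import *
o=r.get_obs();print(o['contact_force'],o['moment'],o['grip_width'],o['tcp_pos'])
f=snap('side','d2.png');save(f,'d2c.png',(180,150,280,260),5)
rows(np.array([.5856,-.1788,.236]),down(18.74),1)"
```

```text
clock: 9.57
tcp_pos: [0.5493, 0.1975, 0.1899]
orientation: [-1.57, -0.149, 0.162]
contact_force: [-0.3, -1.2, -3.3]
grip_width: 0.0254
clock: 9.98
tcp_pos: [0.5503, 0.1981, 0.2339]
orientation: [-1.569, -0.151, 0.16]
contact_force: [-0.3, -1.2, -2.7]
grip_width: 0.0251
[-0.31828324 -1.15316603 -2.70161013] [-0.01871587 -0.009654   -0.00449234] 0.025080796705984315 [0.55025048 0.19810218 0.23392421]
now [0.5501 0.198  0.2335] tool-shift mm [ -39.5   -0.9 -376.4] rotvec deg [ 0.17 -7.38 -0.41] dist 0.378
```

View pics/d2.png

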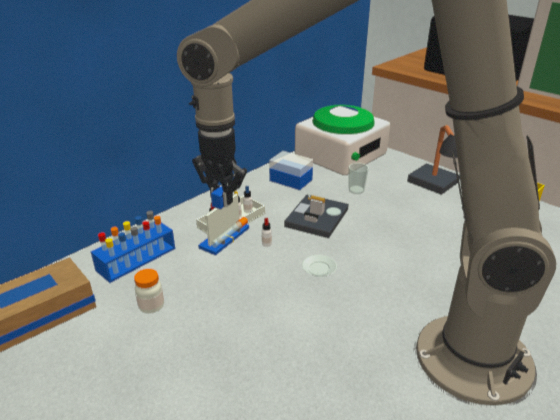

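```bash
python3 -m jog '0 0 0 0 0 -6 0.1;0 -0.5 0 0 0 -12 0.1;0 -0.5 0 -2 0 -20 0.1;0 -0.7 0 -3 0 -26 0.1;0 -0.7 0 -4 0 -28 0.1'
python3 -m jog '0 -0.7 0 -4 0 -28 0.1;0 -0.7 0 -4 0 -28 0.1;0 -0.7 0 -4 0 -28 0.1;0 -0.7 0 -4 0 -28 0.1;0 -0.7 0 -4 0 -28 0.1'
python3 -m jog '0 -0.7 0 -3 0 -28 0.1;0 -0.4 0 -2 0 -28 0.1;0 -0.3 0 -2 0 -28 0.1;0 0 0 0 0 -24 0.1;0 0 0 0 0 -18 0.1'
python3 -m jog '0 0 0 0 0 -12 0.1;0 0 0 0 0 -6 0.1;0 0 0 0 0 0 0.1;0 0 0 0 0 0 0.1;0 0 0 0 0 0 0.1'
cat > look.py <<'E'
from h import *
import sys
t=sys.argv[1]
S=snap('scene',f's{t}.png');D=snap('side',f'd{t}.png')
np.save(f's{t}.npy',S,allow_pickle=True);np.save(f'd{t}.npy',D,allow_pickle=True)
save(S,f's{t}c.png',(160,110,270,230),5);save(D,f'd{t}c.png',(265,110,375,240),4.6)
o=r.get_obs();print(o['clock'],o['contact_force'].round(2),o['moment'].round(3),o['tcp_pos'].round(4))
rows(np.array([.5856,-.1788,.236]),down(18.74),1)
E
python3 look.py 3
```

```text
clock: 10.45
tcp_pos: [0.5616, 0.106, 0.2344]
orientation: [-1.566, -0.186, 0.195]
contact_force: [0.5, -1.0, -3.4]
grip_width: 0.0256
clock: 10.87
tcp_pos: [0.5787, -0.0357, 0.2349]
orientation: [-1.561, -0.232, 0.241]
contact_force: [0.1, -0.6, -3.2]
grip_width: 0.0253
clock: 11.28
tcp_pos: [0.6112, -0.1591, 0.2351]
orientation: [-1.559, -0.249, 0.258]
contact_force: [0.2, -0.1, -2.2]
grip_width: 0.0252
clock: 11.7
tcp_pos: [0.6177, -0.1707, 0.2362]
orientation: [-1.557, -0.254, 0.26]
contact_force: [-0.0, 0.4, -2.4]
grip_width: 0.0252
11.8 [ 0.91  0.41 -3.19] [-0.006  0.02  -0.046] [ 0.6179 -0.171   0.2365]
now [ 0.6179 -0.171   0.2365] tool-shift mm [-33.1   0.6   3. ] rotvec deg [ 0.07  0.04 -0.19] dist 0.033
```

```bash
python3 -m jog '0 0 0 -6 0 1 0.1;0 0 0 -9 0 1 0.1;0 0 0 -9 0 1 0.1;0 0 0 -6 0 0 0.1;0 0 0 -3 0 0 0.1'
python3 -m jog '0 0 0 0 0 0 0.1;0 0 0 0 0 0 0.1;0 0 0 0 0 0 0.1;0 0 0 0 0 0 0.1;0 0 0 0 0 0 0.1'
python3 look.py 4
```

```text
clock: 12.22
tcp_pos: [0.584, -0.1812, 0.2368]
orientation: [-1.558, -0.252, 0.257]
contact_force: [0.9, -0.7, -3.2]
grip_width: 0.0253
clock: 12.63
tcp_pos: [0.5859, -0.1801, 0.2365]
orientation: [-1.558, -0.254, 0.258]
contact_force: [-0.3, 0.2, -3.5]
grip_width: 0.0253
12.7333 [-0.21  0.09 -2.88] [-0.008  0.005 -0.052] [ 0.5858 -0.1803  0.2365]
now [ 0.5858 -0.1803  0.2365] tool-shift mm [0.3 0.5 1.5] rotvec deg [ 0.12 -0.08 -0.2 ] dist 0.002
```

View pics/s4c.png

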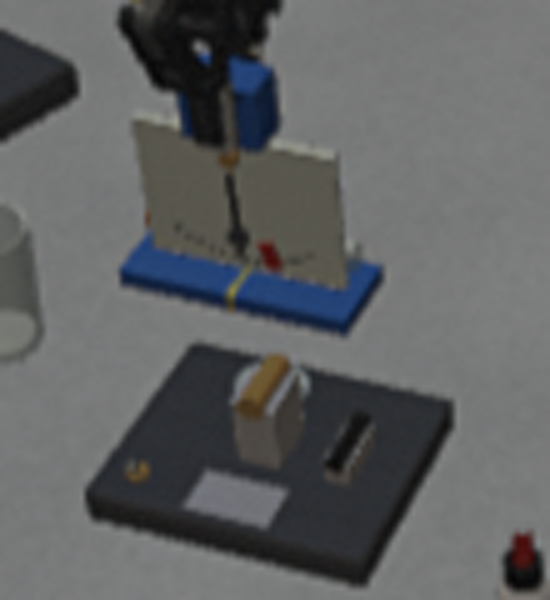

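View pics/d4c.png

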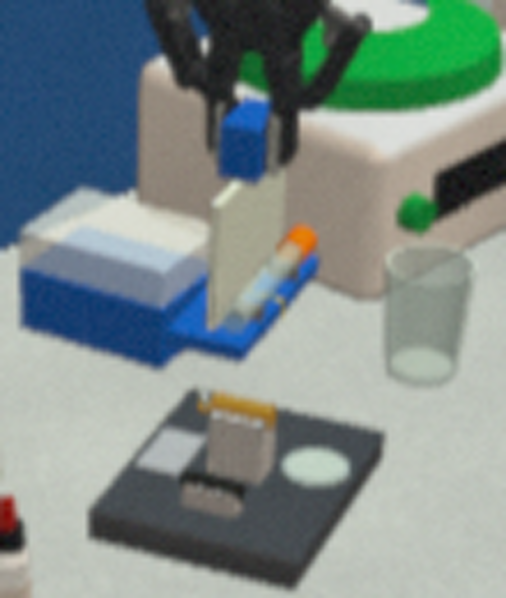

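Run:
```python
from h import *
S=np.load('s4.npy',allow_pickle=True).item();D=np.load('d4.npy',allow_pickle=True).item()
save(S,'s4g.png',(175,120,245,180),10);save(S,'s4v.png',(170,170,260,230),8)
save(D,'d4g.png',(295,125,345,190),9);save(D,'d4v.png',(280,190,355,240),10)
```

```text
(no output)
```

View pics/s4g.png

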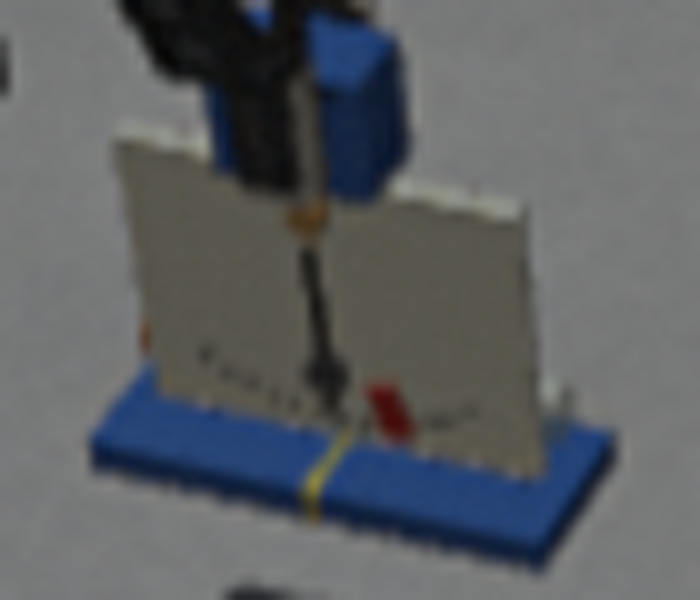

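View pics/s4v.png

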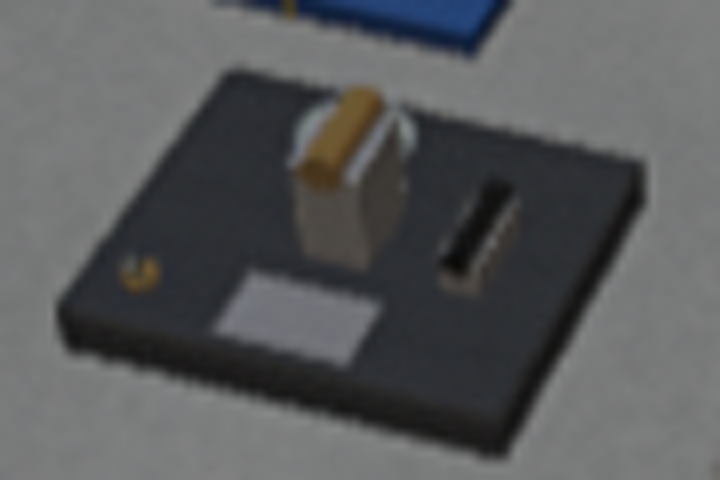

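View pics/d4g.png

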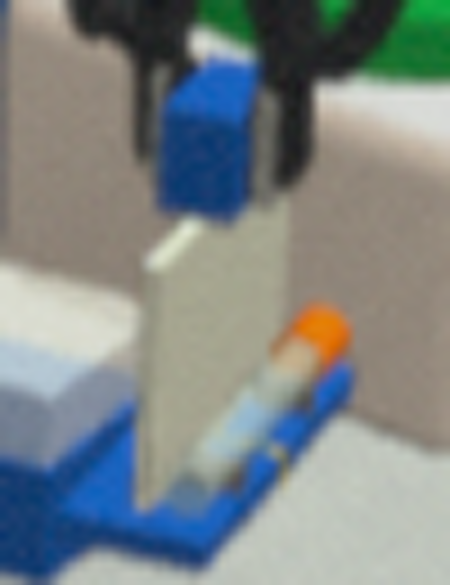

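View pics/d4v.png

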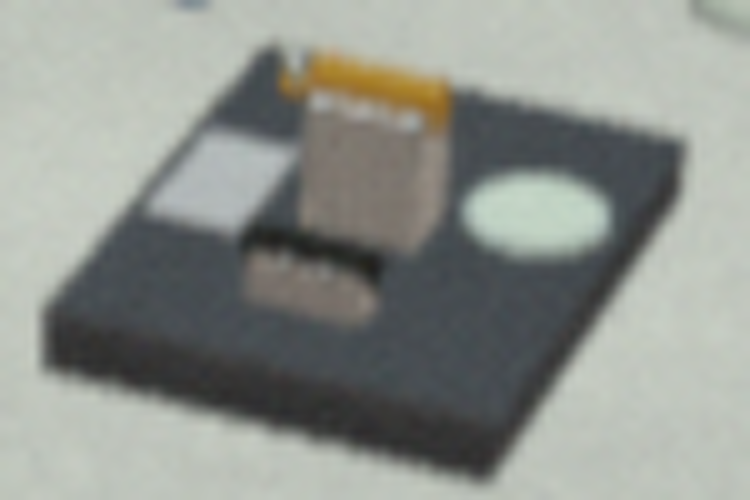

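```bash
cat > ba.py <<'E'
from h import *
from scipy.optimize import least_squares
S0,D0,S4,D4=[np.load(n,allow_pickle=True).item() for n in('scene0.npy','side0.npy','s4.npy','d4.npy')]
P=lambda c,k,off:(np.array(c)+.5)/k-.5+np.array(off)
V=[(0,S4,8,(170,170),[((235,70),(-70,-85,24)),((643,163),(-70,85,24)),((503,422),(70,85,24)),((502,456),(70,85,0)),((60,312),(70,-85,24)),((68,348),(70,-85,0))]),
(1,D4,10,(280,190),[((48,315),(70,85,24)),((48,370),(70,85,0)),((265,45),(70,-85,24)),((685,140),(-70,-85,24)),((680,195),(-70,-85,0)),((492,425),(-70,85,24)),((490,478),(-70,85,0))])]
G4=[(0,S4,10,(175,120),[((93,440),(25,-65,12)),((95,468),(25,-65,0)),((540,548),(25,65,12)),((540,570),(25,65,0)),((615,437),(-25,65,12)),((312,492),(25,0,12)),((313,518),(25,0,0)),((543,475),(3,55,12)),((522,218),(3,55,94)),((117,145),(3,-55,94)),((155,390),(3,-55,12))]),
(1,D4,9,(295,125),[((205,548),(-25,65,12)),((205,567),(-25,65,0)),((60,505),(25,65,12)),((352,370),(-25,-65,12)),((247,105),(-13,22,130)),((165,95),(13,22,130)),((240,220),(-13,22,94)),((162,205),(13,22,94))])]
G0=[(0,S0,8,(300,210),[((65,373),(25,-65,12)),((455,520),(25,65,12)),((503,410),(-25,65,12)),((275,90),(-13,-22,130)),((412,132),(-13,22,130)),((385,190),(13,22,130)),((255,150),(13,-22,130))]),
(1,D0,8,(195,230),[((245,48),(13,-22,130)),((310,80),(-13,-22,130)),((228,140),(-13,22,130)),((162,110),(13,22,130)),((190,550),(-25,65,12)),((65,497),(25,65,12)),((443,325),(-25,-65,12))])]
# corrections in camera frame
def pr(f,c,w):
    q=f['world_to_cam']@np.append(w,1); q=R.from_rotvec(c[:3]*.01).apply(q[:3])+c[3:]*.01
    return np.array([f['cx']+f['fx']*q[0]/-q[2],f['cy']-f['fy']*q[1]/-q[2]])
def blk(M,x,y,z,a,cs):
    o=[]
    for i,f,k,off,l in M:
        for c,p in l: o.append(pr(f,cs[i],R.from_euler('z',a).apply(np.array(p)/1e3)+[x,y,z])-P(c,k,off))
    return np.array(o)
o=S4['obs'];t=o['tcp_pos'];X=R.from_rotvec(o['orientation']).as_matrix()[:,0];yw=np.arctan2(X[1],X[0]);print('tool yaw',np.degrees(yw))
def res(v):
    cs=[v[0:6],v[6:12]];vx,vy,va=v[12:15];g=v[15:18];sh=v[18]
    a=blk(V,vx,vy,0,va,cs); 
    b=blk(G4,t[0]+g[0],t[1]+g[1],t[2]-.0959,yw+g[2],cs)
    c=blk(G0,.5518+g[0],.1983+g[1],0,np.radians(11.2)+g[2],cs)
    pri=np.r_[v[:12]/np.tile([.4]*3+[.2]*3,2), g[:2]/.001, g[2]/.01]
    return a,b,c,pri
fun=lambda v:np.concatenate([x.ravel()/.7 for x in res(v)[:3]]+[res(v)[3]])
s=least_squares(fun,np.r_[np.zeros(12),.5856,-.1788,.327,0,0,0,0],loss='soft_l1')
J=s.jac;cov=np.linalg.pinv(J.T@J)
print('viewer',s.x[12:14].round(4),np.degrees(s.x[14]).round(2),'sd',np.sqrt(np.diag(cov))[12:15].round(4)); print('g',s.x[15:18].round(4)); print('cam',s.x[:12].round(2))
for x in res(s.x)[:3]: print(x.round(1).tolist())
np.save('ba.npy',s.x)
E
python3 ba.py
```

```text
tool yaw 18.67821245871194
viewer [ 0.585 -0.181] 19.03 sd [0.0016 0.0016 0.0087]
g [-0.0003 -0.     -0.0004]
cam [-0.21 -0.05 -0.52 -0.03 -0.06 -0.25  0.11 -0.04  0.2   0.02 -0.03  0.12]
[[-0.5, -1.1], [1.1, -0.5], [0.2, 0.0], [0.9, 1.8], [-1.0, -0.6], [-0.6, 0.9], [-1.1, -0.7], [-1.1, 0.7], [-0.1, -0.8], [0.7, -0.6], [0.6, 0.6], [0.4, -0.2], [0.2, 1.6]]
[[-0.8, -0.2], [-0.3, 0.6], [0.4, -0.4], [0.7, 1.0], [0.5, -0.8], [-0.1, -0.2], [0.3, 0.8], [-0.1, 0.9], [-0.4, 0.1], [-0.4, -1.1], [0.4, 0.7], [0.5, -0.7], [0.4, 1.1], [-0.4, 0.3], [0.9, -0.8], [-0.6, 1.4], [-0.7, 0.8], [-0.4, 1.0], [-0.7, 0.9]]
[[-0.9, 0.1], [0.1, 0.8], [0.2, -0.2], [-0.2, -1.1], [0.8, -0.1], [0.6, 0.2], [-1.5, -1.3], [0.5, -1.1], [1.0, -1.7], [-0.3, 0.1], [-0.8, 0.3], [0.4, -0.0], [-0.4, -1.0], [0.8, -1.1]]
```

```bash
python3 -m jog '0 -0.3 0 -1 7 0 0.1;0 0 0 0 14 0 0.1;0 0 0 0 15 0 0.1;0 0 0 0 13 0 0.1;0 0 0 0 6 0 0.1'
python3 -m jog '0 0 0 0 2 0 0.1;0 0 0 0 0 0 0.1;0 0 0 0 0 0 0.1;0 0 0 0 0 0 0.1;0 0 0 0 0 0 0.1'
python3 look.py 5
python3 - <<'E'
from h import *
S=np.load('s5.npy',allow_pickle=True).item();D=np.load('d5.npy',allow_pickle=True).item()
save(S,'s5g.png',(165,135,255,210),8);save(D,'d5g.png',(285,155,355,225),8)
f=snap('wrist','w5.png')
E
```

```text
clock: 13.15
tcp_pos: [0.5833, -0.1804, 0.1793]
orientation: [-1.557, -0.255, 0.265]
contact_force: [-1.0, -0.6, -4.5]
grip_width: 0.0251
clock: 13.57
tcp_pos: [0.5851, -0.181, 0.1805]
orientation: [-1.558, -0.258, 0.261]
contact_force: [-0.1, 0.5, -3.7]
grip_width: 0.026
13.6667 [ 0.43  0.28 -2.66] [-0.058  0.024 -0.045] [ 0.5849 -0.1809  0.1802]
now [ 0.5849 -0.1809  0.1802] tool-shift mm [  1.2 -55.8   1.6] rotvec deg [ 0.15  0.21 -0.15] dist 0.056
```

View pics/s5g.png

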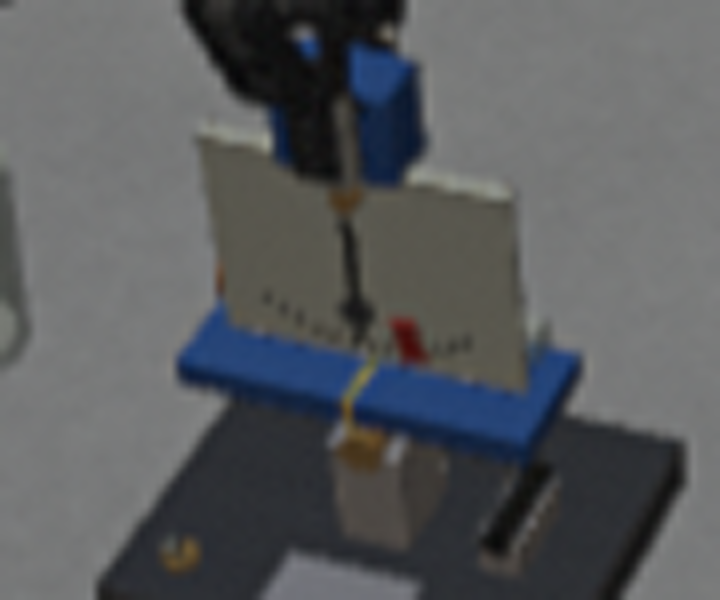

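View pics/d5g.png

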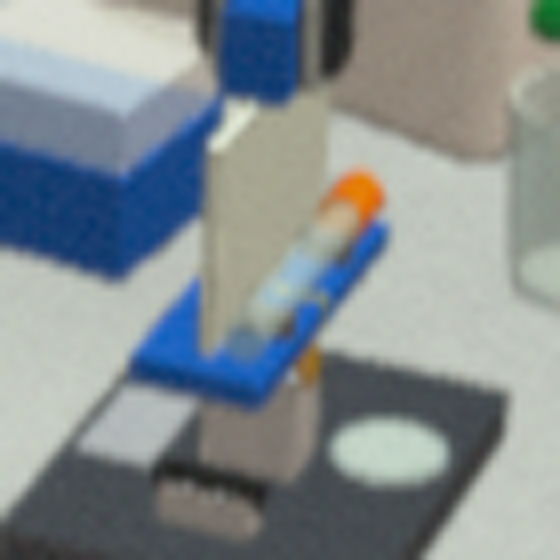

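View pics/w5.png

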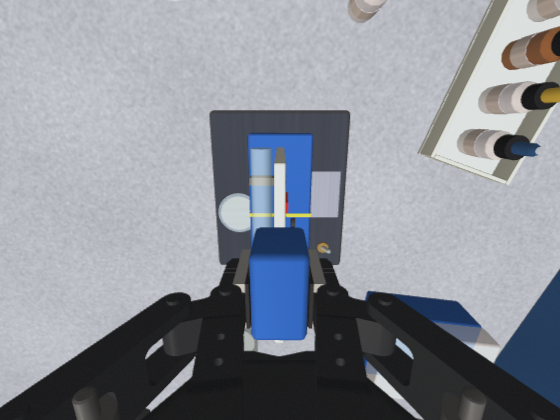

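```bash
cat > ov.py <<'E'
from h import *
f=snap('wrist','w5b.png'); np.save('w5.npy',f,allow_pickle=True)
o=f['obs'];t=o['tcp_pos'];X=R.from_rotvec(o['orientation']).as_matrix()[:,0];yw=np.arctan2(X[1],X[0])
im=cv2.resize(f['color'][100:280,195:365,::-1],None,fx=4,fy=4,interpolation=cv2.INTER_CUBIC)
raw=im.copy()
def box(q,z,xs,ys,col):
    pts=[]
    for a,b in((1,1),(1,-1),(-1,-1),(-1,1)):
        w=R.from_euler('z',q[2]).apply(np.array([a*xs,b*ys,z])/1e3)+[q[0],q[1],q[3]]
        u,v=proj(f,w); pts.append([(u-195+.5)*4,(v-100+.5)*4])
    print(np.round(pts,0).tolist()); cv2.polylines(im,[np.int32(pts)],True,col,1)
box((.585,-.181,np.radians(19.03),0),24,70,85,(0,255,0))
g=(t[0],t[1],yw,t[2]-.0959)
for z,x,y in((12,25,65),(12,25,0),(130,13,22)): box(g,z,x,y,(0,255,255))
cv2.imwrite('pics/w5o.png',im[:600]); cv2.imwrite('pics/w5r.png',raw[:600,:])
E
python3 ov.py
```

```text
[[626.0, 37.0], [582.0, 663.0], [95.0, 663.0], [51.0, 38.0]]
[[469.0, 138.0], [449.0, 740.0], [225.0, 739.0], [205.0, 138.0]]
[[459.0, 463.0], [459.0, 463.0], [216.0, 463.0], [216.0, 463.0]]
[[460.0, 630.0], [448.0, 976.0], [221.0, 976.0], [208.0, 629.0]]
```

View pics/w5o.png

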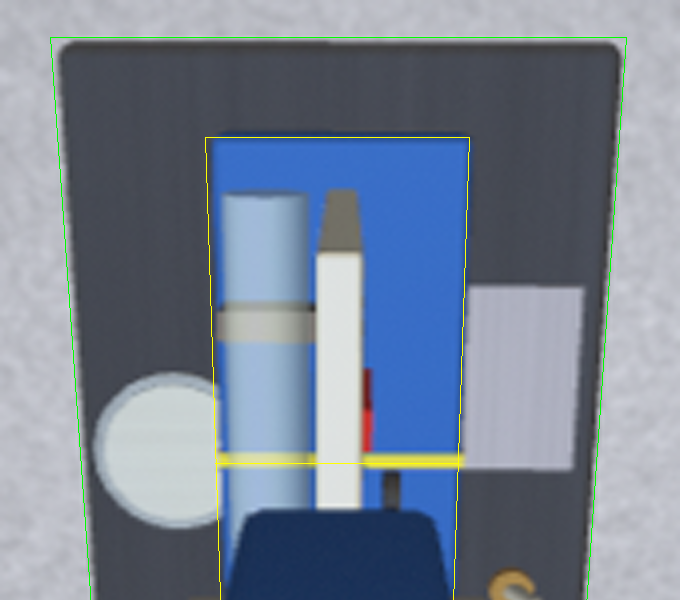

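Run:
```python
from h import *
f=np.load('w5.npy',allow_pickle=True).item()
save(f,'w5e.png',(205,235,355,285),5); save(f,'w5t.png',(205,100,355,150),5)
a=cv2.imread('pics/w5t.png');b=cv2.imread('pics/w5e.png');cv2.imwrite('pics/w5te.png',np.vstack([a,b]))
c=f['color'].astype(int).sum(2)
for u in(222,230,270,300,335): print(u,c[106:118,u])
for u in(222,225,230,335,338): print(u,c[256:272,u])
```

```text
222 [570 581 583 571 307 200 203 217 229 229 231 225]
230 [579 590 587 585 311 198 202 212 225 227 224 226]
270 [577 585 582 568 303 198 199 215 225 227 229 228]
300 [572 576 579 576 394 221 204 214 229 226 229 229]
335 [554 553 561 569 386 215 207 214 226 232 230 229]
222 [218 223 220 216 218 221 218 218 251 554 578 579 584 579 586 589]
225 [226 225 226 225 223 223 225 222 218 485 410 316 321 180  98  88]
230 [224 228 224 188 126  86  82  85  86  86  86  90 144  95  85  84]
335 [228 226 228 229 228 226 228 225 221 556 576 567 549 539 512 488]
338 [223 222 224 219 221 218 214 213 322 549 570 566 561 562 575 579]
```

View pics/w5te.png

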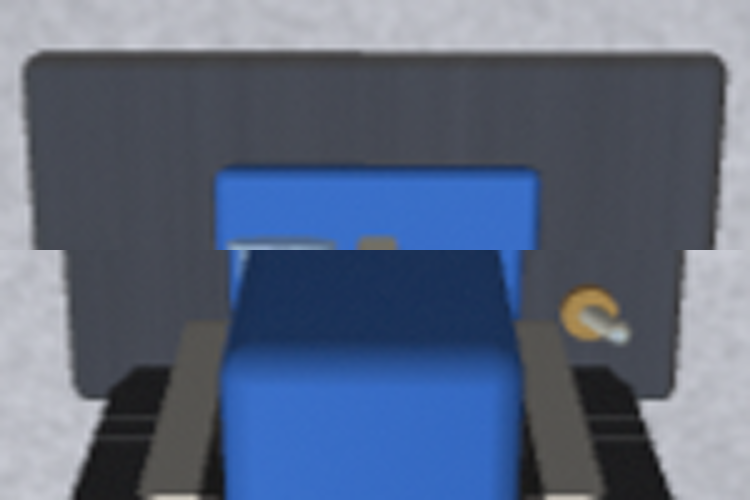

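Run:
```python
from h import *
from scipy.optimize import least_squares
f=np.load('w5.npy',allow_pickle=True).item()
o=f['obs'];t=o['tcp_pos'];X=R.from_rotvec(o['orientation']).as_matrix()[:,0];yw=np.arctan2(X[1],X[0]);print('yaw',np.degrees(yw),t)
def W(q,p): return proj(f,R.from_euler('z',q[2]).apply(np.array(p)/1e3)+[q[0],q[1],q[3]])
def rv(q):
    e=[W(q,(0,85,24))[1]-109.7,W(q,(0,-85,24))[1]-264.4]
    for p,u in(((70,85,24),350.3),((-70,85,24),209.7),((70,-85,24),340.),((-70,-85,24),219.7)): e.append(W(q,p)[0]-u)
    return e
s=least_squares(rv,(.585,-.181,.33,0));print('viewer free',s.x.round(4),np.degrees(s.x[2]),np.round(s.fun,1))
s=least_squares(lambda q:rv((*q,0)),(.585,-.181,.33));print('viewer z0',s.x.round(4),np.degrees(s.x[2]),np.round(s.fun,1))
def rg(q):
    return [W(q,(0,65,12))[1]-133.6,W(q,(0,0,12))[1]-215.1,W(q,(25,65,12))[0]-312.7,W(q,(-25,65,12))[0]-248.6,W(q,(25,0,12))[0]-311.1,W(q,(-25,0,12))[0]-249.2]
s=least_squares(rg,(.585,-.181,.33,.084));print('gauge free',s.x.round(4),np.degrees(s.x[2]),np.round(s.fun,1))
s=least_squares(lambda q:rg((*q,t[2]-.0959)),(.585,-.181,.33));print('gauge zfix',s.x.round(4),np.degrees(s.x[2]),np.round(s.fun,1))
```

```text
yaw 18.95112711705008 [ 0.58479355 -0.18088907  0.18006669]
viewer free [ 0.5861 -0.1816  0.3314 -0.0047] 18.987786296410043 [ 0.3 -0.4  0.4 -0.4 -0.1  0.1]
viewer z0 [ 0.5859 -0.181   0.3314] 18.988016113340887 [-0.5  1.1  1.6 -1.6  0.7 -0.8]
gauge free [ 0.5858 -0.1805  0.3267  0.0833] 18.718871048247983 [ 0.2 -0.2  0.9 -0.9 -0.7  0.7]
gauge zfix [ 0.5858 -0.1803  0.3267] 18.71887315148009 [ 0.1 -0.   1.  -1.  -0.6  0.6]
```

```bash
python3 -m jog '0 0 0 0 2 -0.5 0.1;0 0 0 0 2 0 0.1;0 0 0 0 2 0 0.1;0 0 0 0 1 0 0.1;0 0 0 0 0 0 0.1'
python3 -m jog '0 0 0 0 0 0 0.1;0 0 0 0 0.5 0 0.1;0 0 0 0 0.3 0 0.1;0 0 0 0 0 0 0.1;0 0 0 0 0 0 0.1'
python3 -c "
from h import *
o=r.get_obs();print(o['contact_force'],o['moment'],o['tcp_pos'],np.degrees((down(18.95).inv()*R.from_rotvec(o['orientation'])).as_rotvec()))"
```

```text
clock: 14.18
tcp_pos: [0.5844, -0.1813, 0.1721]
orientation: [-1.558, -0.257, 0.263]
contact_force: [0.0, 0.0, -2.7]
grip_width: 0.0253
clock: 14.6
tcp_pos: [0.5847, -0.1813, 0.1718]
orientation: [-1.558, -0.257, 0.262]
contact_force: [0.2, 0.6, -2.6]
grip_width: 0.0251
[ 0.24011997  0.6318628  -2.55842883] [ 0.00174606 -0.03000775  0.04601691] [ 0.58470338 -0.18132851  0.17184527] [-0.12262169 -0.00469583  0.19687799]
```

```bash
for i in 1 2 3; do :; done
python3 -m jog '0 0 0 0 0.4 0 0.1;0 0 0 0 0 0 0.1;0 0 0 0 0 0 0.1;0 0 0 0 0 0 0.1;0 0 0 0 0 0 0.1'
python3 -m jog '0 0 0 0 0.4 0 0.1;0 0 0 0 0 0 0.1;0 0 0 0 0 0 0.1;0 0 0 0 0 0 0.1;0 0 0 0 0 0 0.1'
python3 -m jog '0 0 0 0 0.4 0 0.1;0 0 0 0 0 0 0.1;0 0 0 0 0 0 0.1;0 0 0 0 0 0 0.1;0 0 0 0 0 0 0.1'
```

```text
clock: 15.02
tcp_pos: [0.5847, -0.1813, 0.1714]
orientation: [-1.558, -0.257, 0.262]
contact_force: [1.0, 0.0, -3.0]
grip_width: 0.0256
clock: 15.43
tcp_pos: [0.5847, -0.1813, 0.171]
orientation: [-1.558, -0.257, 0.262]
contact_force: [0.6, -1.2, -3.7]
grip_width: 0.0254
clock: 15.85
tcp_pos: [0.5848, -0.1814, 0.1708]
orientation: [-1.558, -0.257, 0.262]
contact_force: [-1.1, -0.5, -0.1]
grip_width: 0.0253
```

```bash
python3 look.py 6
python3 - <<'E'
from h import *
S=np.load('s6.npy',allow_pickle=True).item();D=np.load('d6.npy',allow_pickle=True).item()
save(S,'s6g.png',(185,140,245,205),9);save(D,'d6g.png',(285,155,355,225),8)
E
```

```text
15.95 [-0.28 -0.42  0.14] [ 0.08   0.264 -0.009] [ 0.5848 -0.1814  0.1708]
now [ 0.5848 -0.1814  0.1708] tool-shift mm [  1.4 -65.2   2. ] rotvec deg [ 0.13  0.21 -0.18] dist 0.065
```

View pics/s6g.png

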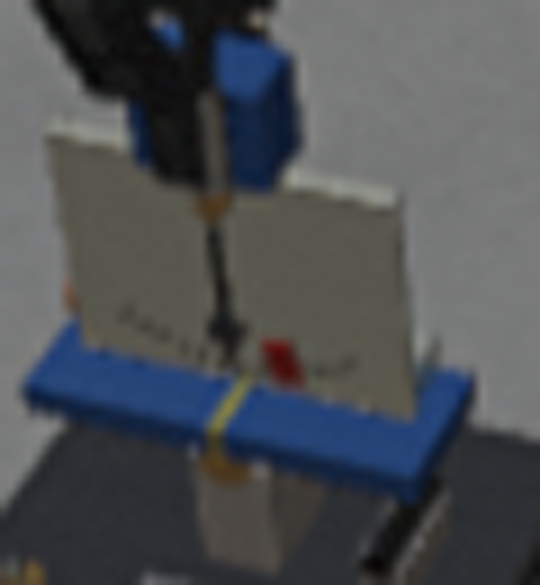

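View pics/d6g.png

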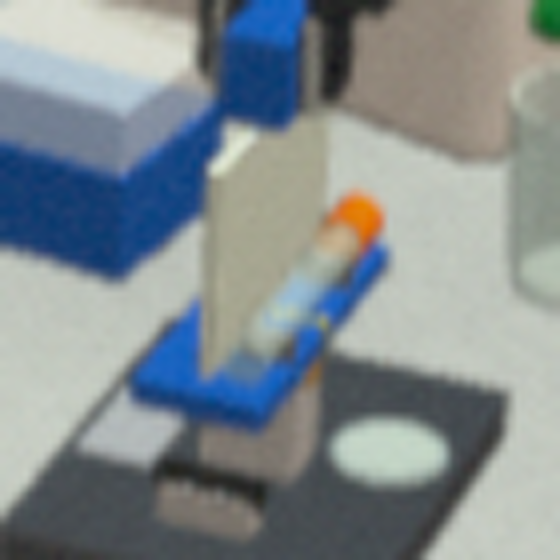

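Run:
```python
from h import *
S=np.load('s6.npy',allow_pickle=True).item()
def c(p): 
    w=R.from_euler('z',.332).apply(np.array(p)/1e3)+[.585,-.181,0]
    return (np.array(proj(S,w))-(185,140)+.5)*9-.5
print('yel',c((25,0,75)),'ribend C',c((20,0,67)),'L',c((20,-8,67)),'R',c((20,8,67)),'bot',c((20,0,59)),'1mm y',c((20,1,67))-c((20,0,67)))
F=[];M=[]
import time
for i in range(6):
    o=r.get_obs();F.append(o['contact_force']);M.append(o['moment']);imaging.grab_frame('side')
print(np.mean(F,0),np.mean(M,0),np.std(F,0),np.std(M,0))
```

```text
yel [215.71747171 453.7360209 ] ribend C [225.59566037 462.85923424] L [201.5686671  457.23855415] R [249.70181469 468.49843261] bot [228.43905837 482.27597745] 1mm y [3.00893216 0.7038852 ]
[-0.6750357   0.01453703  0.89217965] [ 0.06749457  0.26047368 -0.01443295] [0.3630632  0.29571194 0.64597003] [0.01271142 0.02539533 0.01414578]
```

```bash
python3 -m jog '-0.5 0 0 0 0 0.84 0.1;-1 0 0 0 0 1.67 0.1;-1 0 0 0 0 1.67 0.1;-0.5 0 0 0 0 0.84 0.1;0 0 0 0 0 0 0.1'
cat > st.py <<'E'
from h import *
F=[];M=[]
for i in range(4):
    o=r.get_obs();F.append(o['contact_force']);M.append(o['moment']);f=imaging.grab_frame('scene')
Rm=R.from_rotvec(o['orientation']).as_matrix(); up=-Rm[:,1]
a=np.radians(19.0); ya=np.array([-np.sin(a),np.cos(a),0]); xa=np.array([np.cos(a),np.sin(a),0])
print(o['clock'],'F',np.mean(F,0).round(2),'M',np.mean(M,0).round(3)); 
print('tcp',o['tcp_pos'].round(4),'tilt to +y',np.arctan2(up@ya,up[2]).round(4),'roll x',np.degrees(np.arctan2(up@xa,up[2])).round(2),'sole',(o['tcp_pos']+Rm[:,1]*.0959).round(4),'grip',o['grip_width'])
E
python3 st.py
```

```text
clock: 16.67
tcp_pos: [0.5831, -0.1763, 0.1706]
orientation: [-1.611, -0.267, 0.258]
contact_force: [-0.1, -1.1, 0.9]
grip_width: 0.0255
16.8167 F [-0.33 -0.56  1.58] M [-0.169  0.084 -0.022]
tcp [ 0.5832 -0.1765  0.1706] tilt to +y 0.0545 roll x 0.19 sole [ 0.5846 -0.1816  0.0748] grip 0.02541997805261301
```

```bash
python3 -m jog '-0.5 0 0 0 -0.1 0.84 0.1;-1 0 0 0 -0.04 1.67 0.1;-1 0 0 0 -0.04 1.67 0.1;-1 0 0 0 -0.04 1.67 0.1;-0.5 0 0 0 -0.04 0.84 0.1'
python3 -m jog '0 0 0 0 0 0 0.1;0 0 0 0 0 0 0.1;0 0 0 0 0 0 0.1;0 0 0 0 0 0 0.1;0 0 0 0 0 0 0.1'; python3 st.py
```

```text
clock: 17.28
tcp_pos: [0.5807, -0.1696, 0.1699]
orientation: [-1.68, -0.279, 0.251]
contact_force: [1.5, -1.1, -2.1]
grip_width: 0.0251
clock: 17.7
tcp_pos: [0.5807, -0.1702, 0.17]
orientation: [-1.678, -0.277, 0.25]
contact_force: [0.3, 1.5, -1.4]
grip_width: 0.0251
17.85 F [ 0.48  1.1  -2.14] M [ 0.466  0.092 -0.02 ]
tcp [ 0.5807 -0.1704  0.1701] tilt to +y 0.1241 roll x 0.23 sole [ 0.5842 -0.1818  0.0749] grip 0.02557169390897719
```

```bash
python3 -m jog '-0.5 0 0 0 0.05 0.84 0.1;-1 0 0 0 0 1.67 0.1;-1 0 0 0 0 1.67 0.1;-1 0 0 0 0 1.67 0.1;-0.5 0 0 0 0 0.84 0.1'
python3 -m jog '0 0 0 0 0 0 0.1;0 0 0 0 0 0 0.1;0 0 0 0 0 0 0.1;0 0 0 0 0 0 0.1;0 0 0 0 0 0 0.1'; python3 st.py
```

```text
clock: 18.32
tcp_pos: [0.5784, -0.1629, 0.1688]
orientation: [-1.748, -0.29, 0.244]
contact_force: [0.2, -0.1, -3.5]
grip_width: 0.0253
clock: 18.73
tcp_pos: [0.5787, -0.1644, 0.1692]
orientation: [-1.748, -0.289, 0.242]
contact_force: [-0.6, -0.1, -3.8]
grip_width: 0.0255
18.8833 F [ 0.09 -0.18 -3.24] M [0.377 0.143 0.009]
tcp [ 0.5787 -0.1643  0.1692] tilt to +y 0.1941 roll x 0.21 sole [ 0.5844 -0.1819  0.0751] grip 0.025848918701820843
```

```bash
python3 -m jog '-0.5 0 0 0 0.15 0.84 0.1;-1 0 0 0 0.1 1.67 0.1;-1 0 0 0 0 1.67 0.1;-1 0 0 0 0 1.67 0.1;-0.4 0 0 0 0 0.7 0.1'
python3 -m jog '0 0 0 0 0 0 0.1;0 0 0 0 0 0 0.1;0 0 0 0 0 0 0.1;0 0 0 0 0 0 0.1;0 0 0 0 0 0 0.1'; python3 st.py
```

```text
clock: 19.35
tcp_pos: [0.5767, -0.1573, 0.1674]
orientation: [-1.815, -0.301, 0.236]
contact_force: [0.2, 0.3, -3.0]
grip_width: 0.0256
clock: 19.77
tcp_pos: [0.5768, -0.1581, 0.1676]
orientation: [-1.814, -0.3, 0.235]
contact_force: [-0.3, 1.0, -2.0]
grip_width: 0.0253
19.9167 F [ 0.08  1.19 -1.77] M [ 0.717  0.214 -0.005]
tcp [ 0.5768 -0.1581  0.1676] tilt to +y 0.262 roll x 0.2 sole [ 0.5846 -0.1816  0.0749] grip 0.025086920239064035
```

```bash
python3 -m jog '0 0 0 0 0.1 0 0.1;0 0 0 0 0 0 0.1;0 0 0 0 0 0 0.1;0 0 0 0 0 0 0.1;0 0 0 0 0 0 0.1'; python3 st.py;  python3 look.py 7
python3 - <<'E'
from h import *
S=np.load('s7.npy',allow_pickle=True).item();D=np.load('d7.npy',allow_pickle=True).item()
save(S,'s7g.png',(185,140,245,205),9);save(D,'d7g.png',(285,155,355,225),8);save(S,'s7m.png',(200,155,230,190),16)
f=snap('wrist','w7.png'); save(f,'w7m.png',(235,120,325,240),5)
E
```

```text
clock: 20.38
tcp_pos: [0.5768, -0.158, 0.1675]
orientation: [-1.815, -0.301, 0.235]
contact_force: [-0.8, 1.5, 0.0]
grip_width: 0.0258
20.5333 F [-0.25  1.55  0.66] M [ 0.644  0.29  -0.038]
tcp [ 0.5768 -0.1581  0.1675] tilt to +y 0.2622 roll x 0.19 sole [ 0.5846 -0.1817  0.0749] grip 0.025367725686518003
20.6833 [-1.24  2.46  0.34] [0.67  0.294 0.004] [ 0.5768 -0.158   0.1675]
now [ 0.5768 -0.158   0.1675] tool-shift mm [  1.4 -60.3 -39.5] rotvec deg [15.02  0.24 -0.16] dist 0.072
```

View pics/s7g.png

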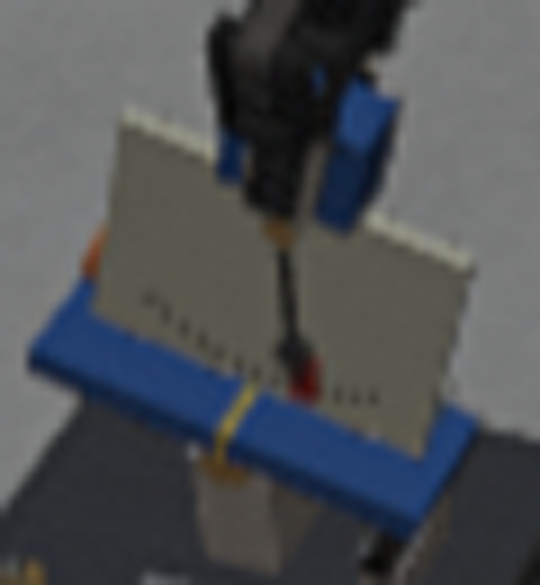

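View pics/s7m.png

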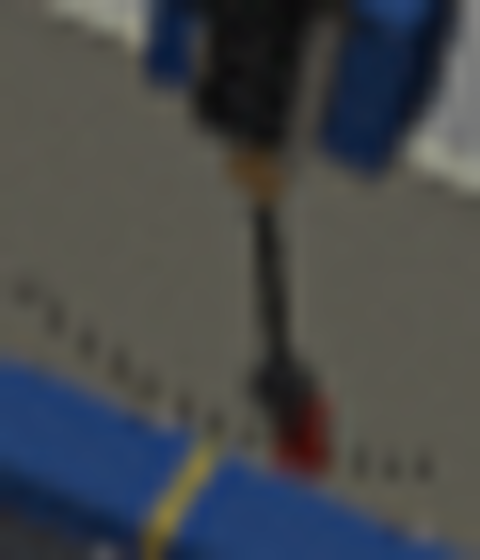

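View pics/d7g.png

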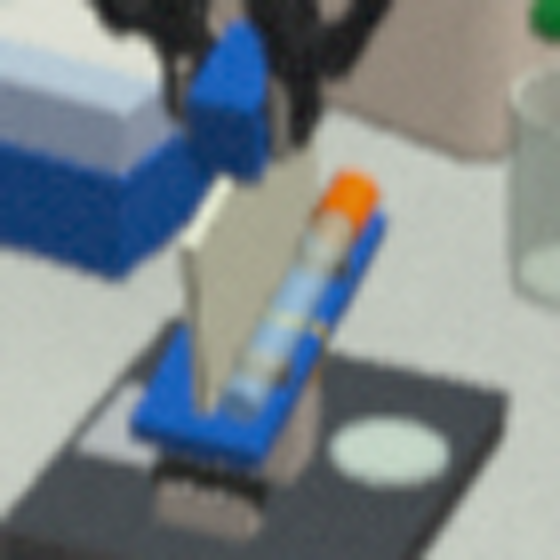

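View pics/w7m.png

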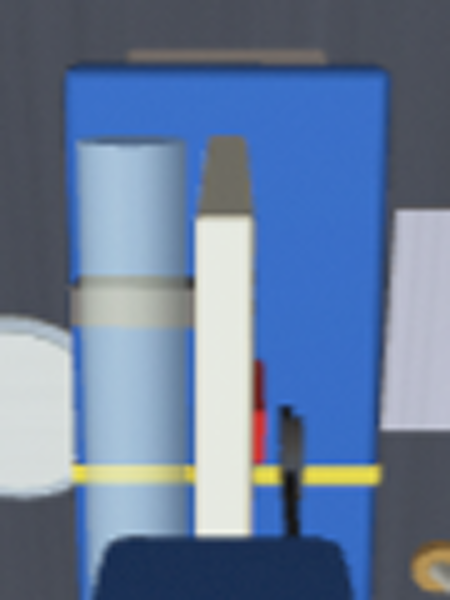

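Run:
```python
from h import *
S=np.load('s7.npy',allow_pickle=True).item()
o=r.get_obs();T=R.from_rotvec(o['orientation']);t=o['tcp_pos']
G=T*R.from_matrix(down(0).as_matrix()).inv()   # gauge axes: tool x= gx, tool z=gy, tool -y=gz
def gp(p): return t+T.apply(np.array([p[0],-(p[2]-95.9),p[1]])/1e3)
w=imaging.grab_frame('wrist');w['obs']=o
def pt(x,a,rr=58,wd=0): return (x,rr*np.sin(a)+wd*np.cos(a),84-rr*np.cos(a)+wd*np.sin(a))
cw=lambda p:(((np.array(proj(w,gp(p)))-(235,120)+.5)*5-.5).round(0)).tolist()
cs=lambda p:(((np.array(proj(S,gp(p)))-(200,155)+.5)*16-.5).round(0)).tolist()
for n,c in(('wrist w7m',cw),('scene s7m',cs)):
    print(n,'tip .22/.262/.30',[c(pt(9,a)) for a in(.22,.262,.30)],'piv',c((9,0,84)))
    for x in(5,7): print('  mark x',x,[c(pt(x,.262,rr,wd)) for rr,wd in((66,4.5),(66,-4.5),(50,-4.5),(50,4.5),(58,0))])
    print('  yellow',c((25,0,12)),'base corner',c((25,65,12)))
```

```text
wrist w7m tip .22/.262/.30 [[278.0, 433.0], [279.0, 419.0], [279.0, 406.0]] piv [295.0, 675.0]
  mark x 5 [[252.0, 367.0], [251.0, 417.0], [253.0, 473.0], [254.0, 421.0], [252.0, 419.0]]
  mark x 7 [[265.0, 367.0], [264.0, 417.0], [266.0, 473.0], [268.0, 421.0], [266.0, 419.0]]
  yellow [371.0, 479.0] base corner [384.0, 73.0]
scene s7m tip .22/.262/.30 [[273.0, 427.0], [286.0, 430.0], [298.0, 432.0]] piv [252.0, 158.0]
  mark x 5 [[325.0, 456.0], [276.0, 445.0], [266.0, 373.0], [316.0, 384.0], [296.0, 415.0]]
  mark x 7 [[320.0, 464.0], [271.0, 453.0], [262.0, 381.0], [311.0, 392.0], [291.0, 422.0]]
  yellow [152.0, 518.0] base corner [504.0, 672.0]
```

```bash
python3 -m jog '0 0 0 0 0 0 0.1;0 0 0 0 0 0 0.1;0 0 0 0 0 0 0.1;0 0 0 0 0 0 0.1;0 0 0 0 0 0 0.1'; python3 -m jog '0 0 0 0 0 0 0.1;0 0 0 0 0 0 0.1;0 0 0 0 0 0 0.1;0 0 0 0 0 0 0.1;0 0 0 0 0 0 0.1';python3 st.py; python3 -c "
from h import *
S=snap('scene','s8.png');save(S,'s8m.png',(200,155,230,190),16)"
```

```text
clock: 21.2
tcp_pos: [0.5768, -0.158, 0.1675]
orientation: [-1.815, -0.301, 0.235]
contact_force: [-0.5, 1.8, 3.4]
grip_width: 0.0257
clock: 21.62
tcp_pos: [0.5768, -0.158, 0.1675]
orientation: [-1.815, -0.301, 0.235]
contact_force: [-0.8, 2.1, 2.8]
grip_width: 0.0257
21.7667 F [-0.28  2.    2.87] M [ 0.606  0.255 -0.017]
tcp [ 0.5768 -0.158   0.1675] tilt to +y 0.2622 roll x 0.2 sole [ 0.5845 -0.1817  0.0748] grip 0.025282936694702215
```

View pics/s8.png

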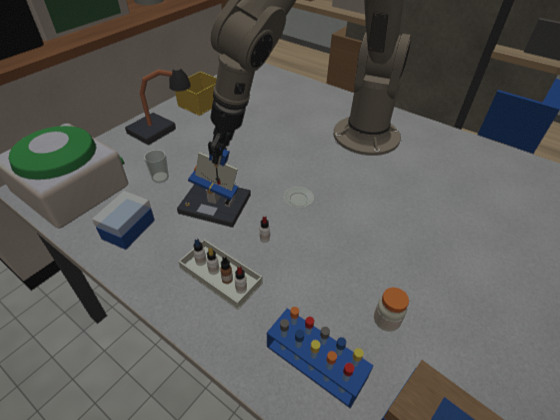

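View pics/s8m.png

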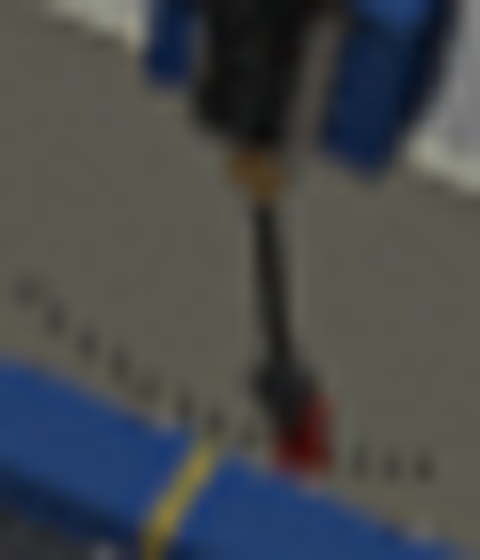

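```bash
python3 -m jog '0 0 0 0 -0.06 0 0.1;0 0 0 0 0 0 0.1;0 0 0 0 0 0 0.1;0 0 0 0 0 0 0.1;0 0 0 0 0 0 0.1';  python3 -m jog '0 0 0 0 0 0 0.1;0 0 0 0 0 0 0.1;0 0 0 0 0 0 0.1;0 0 0 0 0 0 0.1;0 0 0 0 0 0 0.1'; python3 st.py;python3 -m jog '0 0 0 0 0 0 0.1;0 0 0 0 0 0 0.1;0 0 0 0 0 0 0.1;0 0 0 0 0 0 0.1;0 0 0 0 0 0 0.1';python3 -m jog '0 0 0 0 0 0 0.1;0 0 0 0 0 0 0.1;0 0 0 0 0 0 0.1;0 0 0 0 0 0 0.1;0 0 0 0 0 0 0.1'; python3 st.py
```

```text
clock: 22.28
tcp_pos: [0.5768, -0.1581, 0.1675]
orientation: [-1.815, -0.301, 0.235]
contact_force: [-0.4, 1.0, 2.3]
grip_width: 0.0253
clock: 22.7
tcp_pos: [0.5767, -0.158, 0.1675]
orientation: [-1.815, -0.3, 0.235]
contact_force: [-0.2, 1.8, 3.2]
grip_width: 0.0258
22.85 F [0.09 2.04 2.46] M [0.592 0.054 0.042]
tcp [ 0.5767 -0.158   0.1675] tilt to +y 0.2622 roll x 0.2 sole [ 0.5845 -0.1816  0.0748] grip 0.02539923185743474
clock: 23.32
tcp_pos: [0.5767, -0.158, 0.1675]
orientation: [-1.815, -0.301, 0.235]
contact_force: [0.1, 1.9, 3.0]
grip_width: 0.0254
clock: 23.73
tcp_pos: [0.5767, -0.158, 0.1675]
orientation: [-1.815, -0.301, 0.235]
contact_force: [0.6, 1.7, 3.2]
grip_width: 0.0251
23.8833 F [0.26 1.78 2.88] M [ 0.643 -0.077  0.068]
tcp [ 0.5767 -0.158   0.1675] tilt to +y 0.2621 roll x 0.21 sole [ 0.5845 -0.1816  0.0748] grip 0.025186657450259844
```

Steady at about 6 N on the rib, so I'll ease it off a little more.

```bash
python3 -m jog '0 0 0 0 -0.1 0 0.1;0 0 0 0 0 0 0.1;0 0 0 0 0 0 0.1;0 0 0 0 0 0 0.1;0 0 0 0 0 0 0.1';  python3 -m jog '0 0 0 0 0 0 0.1;0 0 0 0 0 0 0.1;0 0 0 0 0 0 0.1;0 0 0 0 0 0 0.1;0 0 0 0 0 0 0.1'; python3 st.py;python3 -m jog '0 0 0 0 0 0 0.1;0 0 0 0 0 0 0.1;0 0 0 0 0 0 0.1;0 0 0 0 0 0 0.1;0 0 0 0 0 0 0.1';python3 -m jog '0 0 0 0 0 0 0.1;0 0 0 0 0 0 0.1;0 0 0 0 0 0 0.1;0 0 0 0 0 0 0.1;0 0 0 0 0 0 0.1'; python3 st.py
```

```text
clock: 24.35
tcp_pos: [0.5767, -0.158, 0.1675]
orientation: [-1.815, -0.301, 0.235]
contact_force: [0.4, 1.7, 1.3]
grip_width: 0.0256
clock: 24.77
tcp_pos: [0.5767, -0.158, 0.1675]
orientation: [-1.815, -0.3, 0.235]
contact_force: [1.7, 1.0, 0.4]
grip_width: 0.0253
24.9167 F [1.61 1.61 0.5 ] M [ 0.669 -0.266  0.12 ]
tcp [ 0.5767 -0.158   0.1675] tilt to +y 0.2622 roll x 0.21 sole [ 0.5844 -0.1816  0.0749] grip 0.025757206558409823
clock: 25.38
tcp_pos: [0.5767, -0.158, 0.1675]
orientation: [-1.815, -0.3, 0.235]
contact_force: [1.6, 1.4, 0.3]
grip_width: 0.0255
clock: 25.8
tcp_pos: [0.5766, -0.158, 0.1675]
orientation: [-1.815, -0.3, 0.235]
contact_force: [0.9, 2.5, 0.1]
grip_width: 0.0256
25.95 F [ 1.42  1.73 -0.28] M [ 0.68  -0.317  0.133]
tcp [ 0.5766 -0.158   0.1675] tilt to +y 0.2621 roll x 0.21 sole [ 0.5844 -0.1816  0.0749] grip 0.025846779081642936
```

```bash
python3 -c "
from h import *
print(r.hand_in()); print(r.get_obs()['contact_force'])"
```

```text
the job is handed in; nothing more can be done
None
the job is handed in; nothing more can be done
```

I set the holder level on the high rib with its yellow line across it, then tilted its +y end down by 0.262 rad. The pointer now hangs over the red mark. I handed the job in at about 26 s, still holding the holder there.

**Mark and pointer:** I measured the mark at about 0.262 rad from a frontal close-up. An oblique view was less certain, giving 0.24 to 0.35. At the end, the scene and wrist images put the pointer on the mark to within about 0.015 rad, where the mark's half-width is about 0.077.

**Line on the rib:** The line sits within about 1 mm of the rib's middle, with the holder's turn within about 0.3°. The estimates differed by about that much: the fixed-camera fit said 0, and the wrist view said up to 1 mm towards +y before I shifted it 0.5 mm. The scene picture after that showed about 1 mm the other way.

**Push on the rib:**
- **While tilting:** it was near zero for about a second at roughly 0.19 rad, so the holder may have barely touched or lifted briefly there.
- **After tilting:** it crept up to about 6 N, so I eased it back.
- **Last reading:** about 3 N, falling slowly at roughly 0.5 to 0.8 N per second. Sideways forces of 1 to 2 N remained.

**Other things:** The last scene picture shows the other objects where they were. I saw no contact with the mark.

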